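# Find the candle tin with the loose ball

## Task

One of the three identical closed black tins still has the loose steel mixing ball in it; the other two are full of set wax. Working from your left to your right, lift each tin well clear of the table and shake it briskly to and fro along its length a few times, setting it back flat on its own spot before you take the next. Finish holding the tin that rattles, level and still in the gripper, at least 10 cm above the middle of the round wooden tray: do not put it down or let go; the other two tins lie where they were, and nothing else on the table is disturbed.

Things in the scene. Friction and masses are not known exactly. Their poses are not given: they have to be found in the camera images.
- tin_left_center (a point): centre (30 mm above the underside) of the closed black rectangular tin that starts on the left seen from the robot (left is +y): 140 mm long (its own x), 62 mm wide (y), 60 mm high, lying flat on the table, 0.2 to 0.35 kg with contents, lid sealed. All three look alike; neither look nor weight tells which holds the ball
- tin_left: the left tin; origin at the centre of its underside. Any one of the three tins holds a loose 30 mm steel ball (0.11 kg) that rolls freely along the tin's length, up to 50 mm either way from its middle, so its knocks and its weight shifting from end to end are felt at the wrist; in the other two a 0.11 kg block of wax sits fast in the middle
- tin_mid_center (a point): centre (30 mm above the underside) of the closed black rectangular tin that starts on the middle seen from the robot (left is +y): 140 mm long (its own x), 62 mm wide (y), 60 mm high, lying flat on the table, 0.2 to 0.35 kg with contents, lid sealed. All three look alike; neither look nor weight tells which holds the ball
- tin_mid: the middle tin; origin at the centre of its underside. Any one of the three tins holds a loose 30 mm steel ball (0.11 kg) that rolls freely along the tin's length, up to 50 mm either way from its middle, so its knocks and its weight shifting from end to end are felt at the wrist; in the other two a 0.11 kg block of wax sits fast in the middle
- tin_right_center (a point): centre (30 mm above the underside) of the closed black rectangular tin that starts on the right seen from the robot (left is +y): 140 mm long (its own x), 62 mm wide (y), 60 mm high, lying flat on the table, 0.2 to 0.35 kg with contents, lid sealed. All three look alike; neither look nor weight tells which holds the ball
- tin_right: the right tin; origin at the centre of its underside. Any one of the three tins holds a loose 30 mm steel ball (0.11 kg) that rolls freely along the tin's length, up to 50 mm either way from its middle, so its knocks and its weight shifting from end to end are felt at the wrist; in the other two a 0.11 kg block of wax sits fast in the middle
- tray_top (a point): centre of the upper face of the round wooden tray, which is fixed on the table beyond the tins: 140 mm across, 12 mm high at its rim, face 7 mm above the table
- amber_jar: bystander, to be left alone: open amber glass jar, 60 mm across, 75 mm high; origin at the centre of its underside
- glass_candle: bystander, to be left alone: candle in a clear glass, 72 mm across, 96 mm high with its wick; origin at the centre of its underside
- pitcher: bystander, to be left alone: steel pouring pitcher, 86 mm across with a handle reaching 74 mm out from its axis along its own +y, 110 mm high; origin at the centre of its underside
- lid1: bystander, to be left alone: loose black lid lying flat between the left tin and the tray, 44 mm across, 12 mm high; origin at the centre of its underside
- lid2: bystander, to be left alone: loose black lid lying flat between the right tin and the tray, 44 mm across, 12 mm high; origin at the centre of its underside
- scraper: bystander, to be left alone: spatula lying flat, 170 mm long along its x, about 25 mm high
- oil_bottle: bystander, to be left alone: small amber fragrance bottle with a black cap, 44 mm across, 100 mm high; origin at the centre of its underside

How it is judged:
By the outcome, as a careful person would: the job done as asked, in the order asked, and still so for the second after the job is handed in, while the arm keeps its last pose, push and grip.
It also fails if it takes over 72 s, if anything falls off the work surface, if the arm or the gripper's body presses on something with over 40 N, if the wrist force passes 120 N, or if a joint passes its speed limit or range.

## Robot

A 6-joint arm with a two-finger parallel gripper is mounted at the origin on the work surface. World frame = base frame: x ahead of the robot, y to its left, z up, the work surface at z = 0. Lengths are in mm, angles in rad, forces in N, time in s.
With the tool pointing down it reaches from about 350 to 850 mm from the base axis. Payload 8.1 kg.
Tool frame: the origin (TCP) lies midway between the tips of the shut fingers; the grasp point (between the pads) lies 19 mm behind it; z points along the fingers, y is the line along which they close (so a half turn about z gives the same grasp; the last joint's range is limited). The gripper opens to 85 mm and grips with 20 to 120 N. Pads are 22 mm wide; open, the fingers measure 114 mm over their backs; the gripper's body (76 mm by 85 mm) begins 54 mm behind the grasp point. The pads swing forward as they close: fully open they stand 13 mm farther back than shut.
Start: joints at [1.028, 0.13, 1.488, -0, 1.523, -0.085], TCP at [265.166, 538.231, 231.292] pointing down, gripper open.
Joint ranges: [-2.96, 2.96], [-0.89, 2.26], [0.02, 2.5], [-1.34, 4.48], [0, 2.73], [-2.66, 2.66]. Speed limits (rad/s): [2.39, 2.39, 2.79, 3.14, 3.14, 3.14].

## Interface

Orientations are given as a 3x3 rotation matrix whose columns are the frame's x, y, z axes.
In Python, from rig import * gives the robot as it stands. The module is installed in compiled form; this text tells all that it offers.
- The arm moves only by the tool servo_tool, never from a script. Its arguments are lists of equal length, an entry for each row: "slide": the shift along the world's x, y, z in units of 25 mm (1.0 is 25 mm), a list of three; "yaw": the turn about the world's z in units of 5 degrees (1.0 is 5 degrees). In form: {"slide": [[x, y, z], ...], "yaw": [yaw, ...]}. A call has 1 to 8 rows; each row shifts and turns the commanded pose from where the row before left it; what a row does not reach is not made up. A row lasts 1/12 s, in which the tool goes at most 41.7 mm and 7.16 degrees, less where a joint would pass 70% of its speed; a pose out of reach is approached as far as the arm can. A call is refused whole if a number of a shift passes 1 or a number of a turn 1, either way. A call with a gripper value outside its range is refused whole. "hand" is the gripper's target within -1 to 1 (shut at 1, half-way at 0, fully open at -1), set as the call begins (left out, the last holds). The fingers move at their own pace and stop on an object; the grip force is fixed at half the most. Time passes only in rows, so rows that do not move let the fingers close. It gives the time, the measured TCP pose, the force, the opening and the grip force at its end, in the units of the state.
- get_obs(): the state, without advancing time (a new reading comes with each control period).
- read_camera(name): name is "scene" or "top" or "wrist"; returns a dict with "pixels" (420x560x3 uint8, blue, green, red), "fx", "fy", "cx", "cy" (pixels), "R" (3x3) and "t" (3): a world point X has camera coordinates R X + t. Camera axes: x right, y down, z forward; pixel columns grow to the right and rows downward; lengths in mm; the calibration is good to about 2 mm. A picture is of the moment at which its call begins. There is no depth.
- close_job(): hands the job in; it is judged then, once.
The state is a dict: "clock": time; "joint_pos": joint angles; "dq": joint speeds; "joint_efforts": joint torques, N m; "tool_pos": TCP position; "tool_rot": TCP orientation; "ft_force": force on the tool from outside, world axes, zero at the start; "wrist_torque": the same for the moment, N m; "gripper_width": opening from 0.0 (shut) to 1.0 (fully open); "finger_force": force on a finger pad.
Only numpy, scipy, OpenCV 4.12 (cv2) and the standard library are available. Lean on these libraries where they do the work, as an engineer would, in place of code of your own. Each camera call takes 0.05 s, during which the arm holds its last target. There are 200 camera calls.

## Working session

There is one attempt and no reset: what is moved stays moved. The work goes in short steps, Python scripts to look and compute and a tool call to move; the robot and the scene stay as the last step left them, time stands still between calls to the robot, and variables do not carry over. Pictures are saved under pics/ and viewed, at most 10 in all, crops included, and the job is handed in when it is done.

Besides the shell and the picture viewer there is one more tool, called after "Request:" in YAML: its name, and indented under it one key for each argument. servo_tool: Moves the arm, as the interface text tells. Its arguments: {"type":"object","properties":{"slide":{"type":"array"},"yaw":{"type":"array"},"hand":{"type":"number"}},"required":["slide","yaw"]}

```bash
mkdir -p pics; python3 - <<'E'
from rig import *
import cv2
o=get_obs();print(o)
for n in("top","scene"):
    c=read_camera(n);cv2.imwrite(f"pics/{n}0.png",c["pixels"]);print(n,c["fx"],c["cx"],c["cy"],c["R"],c["t"])
E
```

```text
{'clock': 0.0, 'joint_pos': array([ 1.02760023e+00,  1.31175878e-01,  1.48926682e+00,  3.61757177e-05,
        1.52301120e+00, -8.54344756e-02]), 'dq': array([ 1.48490990e-03, -7.18456994e-05, -1.06932670e-03,  2.08835629e-03,
        1.31508055e-03, -3.99762804e-04]), 'joint_efforts': array([ 3.17658414e-03, -5.69415128e+01, -5.00544369e+01,  1.69812017e-05,
        1.52349402e-02, -3.95565462e-05]), 'tool_pos': array([264.86721054, 537.7622437 , 230.24249105]), 'tool_rot': array([[-8.97043099e-01,  4.41941957e-01, -9.92965874e-04],
       [ 4.41943029e-01,  8.97041738e-01, -1.57466603e-03],
       [ 1.94820847e-04, -1.85137764e-03, -9.99998267e-01]]), 'ft_force': array([-0.54413413,  1.00505913,  0.28753569]), 'wrist_torque': array([ 0.00258144,  0.01345055, -0.0159324 ]), 'finger_force': 0.0, 'gripper_width': 0.9985283579160672}
top 450.8884788179171 276.31166559109244 210.28148898996403 [[ 0.01691495 -0.99970785  0.01726534]
 [-0.99592708 -0.01837543 -0.08826997]
 [ 0.08856144 -0.01570194 -0.99594695]] [ -19.2206992   554.99206006 1145.41371086]
scene 390.8448496794457 283.1235354033727 211.0346591389187 [[ 0.02733866  0.99959506  0.00789345]
 [ 0.77975518 -0.01638382 -0.62587014]
 [-0.62548737  0.02326541 -0.77988734]] [ -30.88727449 -395.0424152  1454.07407184]
```

View pics/top0.png

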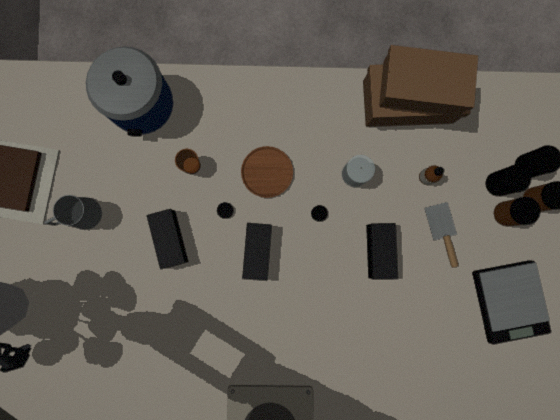

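View pics/scene0.png

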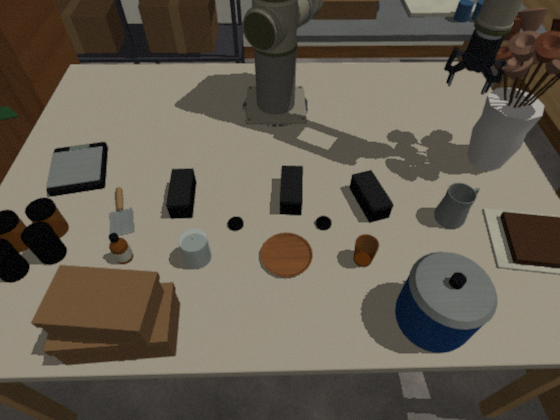

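The top view shows the black tins at about (168,239), (257,252) and (382,251), and the tray at (268,172). In the scene view they run right to left, with nothing touching them.

```bash
cat > h.py <<'E'
from rig import *
import cv2, numpy as np
def ray(c,u,v,z):
    d=c["R"].T@np.array([(u-c["cx"])/c["fx"],(v-c["cy"])/c["fy"],1]); C=-c["R"].T@c["t"]
    return C+d*(z-C[2])/d[2]
def tins(c,thr,amin,amax,z=30):
    g=c["pixels"].max(2); m=(g<thr).astype(np.uint8)
    out=[]
    for k in cv2.findContours(m,0,2)[0]:
        if amin<cv2.contourArea(k)<amax:
            r=cv2.minAreaRect(k); b=[ray(c,*p,z)[:2] for p in cv2.boxPoints(r)]
            e=[b[1]-b[0],b[2]-b[1]]; l=[np.linalg.norm(x) for x in e]; a=e[int(np.argmax(l))]
            yaw=(np.degrees(np.arctan2(a[1],a[0]))+90)%180-90
            out.append((np.round(r[0]),np.round(np.mean(b,0),1),np.round(l,1),round(yaw,1)))
    return out
E
python3 - <<'E'
from h import *
c=read_camera("top")
for t in (40,55,70):
    print(t)
    for o in tins(c,t,300,3500): print(o)
hsv=cv2.cvtColor(c["pixels"],40)
m=np.zeros((420,560),np.uint8); m[135:210,230:310]=(hsv[135:210,230:310,1]>110)
k=max(cv2.findContours(m,0,2)[0],key=cv2.contourArea);r=cv2.minEnclosingCircle(k);print(r,ray(c,*r[0],10))
for n,u,v in(("lid1",225,210),("lid2",319,213)):print(n,ray(c,u,v,12))
s=cv2.resize(c["pixels"][195:295,140:410],None,fx=2.9,fy=2.9);cv2.imwrite("pics/crop.png",np.clip(s*2.0,0,255).astype(np.uint8))
E
```

```text
40
(array([270., 411.]), array([53.9, -3.4]), array([117. ,  38.4]), np.float64(-89.4))
(array([ 14., 357.]), array([176.6, 635.5]), array([71.6, 68.1]), np.float64(-89.2))
(array([511., 302.]), array([ 331.5, -614.6]), array([167. , 191.9]), np.float64(10.9))
(array([382., 251.]), array([ 455.2, -282.5]), array([ 75.8, 141. ]), np.float64(1.8))
(array([257., 251.]), array([448.9,  38.4]), array([140.6,  63.3]), np.float64(-3.5))
(array([167., 238.]), array([478. , 268.4]), array([ 72.9, 142.7]), np.float64(16.0))
(array([ 88., 214.]), array([537. , 472.2]), array([77.5, 62.2]), np.float64(-11.3))
(array([ 65., 209.]), array([548.9, 532.9]), array([70. , 53.8]), np.float64(-11.8))
(array([521., 213.]), array([ 558.3, -647.3]), array([112.4,  74.4]), np.float64(-45.4))
(array([550., 196.]), array([ 606.9, -724. ]), array([50.4, 71.3]), np.float64(-2.2))
(array([524., 172.]), array([ 669.3, -659. ]), array([219.5,  82.1]), np.float64(-58.0))
(array([418., 112.]), array([ 824.5, -381.8]), array([275.2,  73.5]), np.float64(-88.7))
(array([149., 112.]), array([808.7, 329.4]), array([175.2
[... 1686 characters left out ...]
212.]), array([540.4, 498.6]), array([ 81.3, 127.2]), np.float64(83.9))
(array([188., 162.]), array([677.2, 221.7]), array([53.3, 70.8]), np.float64(46.0))
(array([ 16., 178.]), array([625.7, 662.1]), array([157.5, 109.7]), np.float64(-5.2))
(array([407., 107.]), array([ 835.8, -351.2]), array([212.9, 295.1]), np.float64(53.7))
(array([146.,  96.]), array([850.2, 339.4]), array([225.1, 161.5]), np.float64(-16.5))
(array([20., 30.]), array([1023.8,  679.7]), array([103. , 163.1]), np.float64(3.6))
((266.65765380859375, 171.25161743164062), 25.783458709716797) [659.79322261  17.67394811  10.        ]
lid1 [554.6363332  124.76090393  12.        ]
lid2 [ 551.27717796 -121.83939989   12.        ]
```

View pics/crop.png

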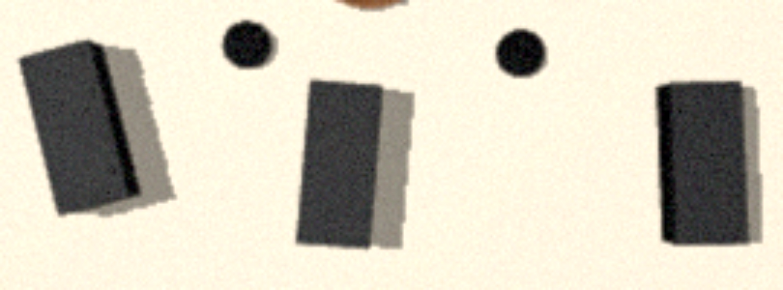

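The crop confirms three separate tins with clear sides. First I'll move above the left tin at (478,268), yaw 16°.

Request:
servo_tool:
  slide:
    - [0.7, -0.9, 0]
    - [0.7, -0.9, 0]
    - [0.7, -0.9, 0]
    - [0.7, -0.9, 0]
    - [0.7, -0.9, 0]
    - [0.7, -0.9, 0]
    - [0.7, -0.9, 0]
    - [0.7, -0.9, 0]
  yaw: [0.7, 0.7, 0.7, 0.7, 0.7, 0.7, 0.7, 0.7]
  hand: -1

```text
clock: 0.82
tool_pos: [405.7, 356.9, 231.0]
tool_rot: [[-0.999, -0.034, -0.0], [-0.034, 0.999, -0.0], [0.0, -0.0, -1.0]]
ft_force: [-0.1, 0.2, -0.4]
gripper_width: 1.0
finger_force: 0.0
```

Request:
servo_tool:
  slide:
    - [0.7, -0.9, 0]
    - [0.7, -0.9, 0]
    - [0.7, -0.9, 0]
    - [0.7, -0.9, 0]
    - [0, 0, 0]
    - [0, 0, 0]
    - [0, 0, 0]
    - [0, 0, 0]
  yaw: [0.7, 0.7, 0.7, 0.7, 0, 0, 0, 0]

```text
clock: 1.48
tool_pos: [474.5, 269.0, 231.1]
tool_rot: [[-0.962, -0.272, -0.001], [-0.272, 0.962, 0.0], [0.0, 0.0, -1.0]]
ft_force: [0.1, -0.1, -0.5]
gripper_width: 0.998
finger_force: 0.0
```

```bash
cat >> h.py <<'E'
def look(yaw,n):
    o=get_obs();T=o["tool_rot"];print("tcp",o["tool_pos"].round(1),"xyaw",np.degrees(np.arctan2(T[1,0],T[0,0])).round(1),"clk",o["clock"])
    c=read_camera("wrist");C=-c["R"].T@c["t"];print("cam",C.round())
    for t in(40,60):
        for x in tins(c,t,2000,120000,60):print(t,x)
    cv2.imwrite(f"pics/{n}.png",np.clip(c["pixels"]*1.5,0,255).astype(np.uint8))
E
python3 -c "
from h import *
look(16,'w1')"
```

```text
tcp [474.5 269.  231.1] xyaw -164.2 clk 1.4833
cam [400. 249. 375.]
40 (array([279., 334.]), array([668. , 322.7]), array([263.7, 628.4]), np.float64(-74.3))
40 (array([280., 183.]), array([475.6, 268.7]), array([ 62.1, 140.3]), np.float64(17.4))
40 (array([72., 94.]), array([446.1,  51.6]), array([151.1,  90.1]), np.float64(-8.1))
60 (array([280., 328.]), array([661. , 320.7]), array([620.5, 278.7]), np.float64(-74.3))
60 (array([280., 182.]), array([475.2, 268.6]), array([ 62. , 141.3]), np.float64(17.4))
60 (array([73., 94.]), array([445.8,  52.3]), array([152.2,  90.6]), np.float64(-7.3))
```

View pics/w1.png

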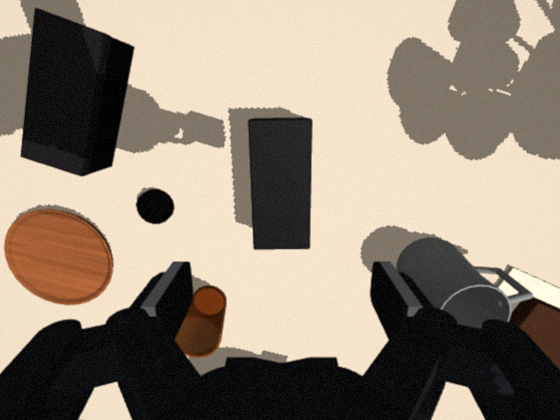

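The wrist view shows the left tin's top at (280,183), clear of the jar and pitcher. It fits at (475.4,268.7), yaw 17.4°. Now I'll descend, grip and lift.

Request:
servo_tool:
  slide:
    - [0.04, 0, -1]
    - [0, 0, -1]
    - [0, 0, -1]
    - [0, 0, -1]
    - [0, 0, -1]
    - [0, 0, -1]
    - [0, 0, -1]
    - [0, 0, -0.9]
  yaw: [0.3, 0, 0, 0, 0, 0, 0, 0]

```text
clock: 2.2
tool_pos: [475.1, 269.1, 32.3]
tool_rot: [[-0.955, -0.298, -0.001], [-0.298, 0.955, -0.0], [0.001, 0.0, -1.0]]
ft_force: [-0.3, 0.7, 0.5]
gripper_width: 1.002
finger_force: 0.0
```

Request:
servo_tool:
  slide:
    - [0, 0, -0.5]
    - [0, 0, -0.4]
    - [0, 0, 0]
    - [0, 0, 0]
    - [0, 0, 0]
  yaw: [0, 0, 0, 0, 0]

```text
clock: 2.62
tool_pos: [477.2, 268.9, 12.8]
tool_rot: [[-0.955, -0.297, 0.002], [-0.297, 0.955, 0.001], [-0.002, 0.0, -1.0]]
ft_force: [-0.7, 0.1, 0.1]
gripper_width: 0.998
finger_force: 0.0
```

Request:
servo_tool:
  slide:
    - [0, 0, 0]
    - [0, 0, 0]
    - [0, 0, 0]
    - [0, 0, 0]
    - [0, 0, 0]
    - [0, 0, 0]
    - [0, 0, 0]
    - [0, 0, 0]
  yaw: [0, 0, 0, 0, 0, 0, 0, 0]
  hand: 1

```text
clock: 3.28
tool_pos: [477.4, 268.8, 12.9]
tool_rot: [[-0.955, -0.297, 0.002], [-0.297, 0.955, 0.001], [-0.003, 0.0, -1.0]]
ft_force: [-0.7, -0.0, 6.4]
gripper_width: 0.72
finger_force: 66.4
```

Request:
servo_tool:
  slide:
    - [0, 0, 0.4]
    - [0, 0, 0.8]
    - [0, 0, 1]
    - [0, 0, 1]
    - [0, 0, 1]
    - [0, 0, 1]
    - [0, 0, 0.8]
    - [0, 0, 0]
  yaw: [0, 0, 0, 0, 0, 0, 0, 0]

```text
clock: 3.95
tool_pos: [478.6, 269.3, 167.2]
tool_rot: [[-0.955, -0.297, 0.007], [-0.297, 0.955, 0.003], [-0.008, 0.001, -1.0]]
ft_force: [0.8, 0.6, -2.3]
gripper_width: 0.723
finger_force: 66.3
```

Request:
servo_tool:
  slide:
    - [0.95, 0.3, 0]
    - [0.95, 0.3, 0]
    - [-0.95, -0.3, 0]
    - [-0.95, -0.3, 0]
    - [-0.95, -0.3, 0]
    - [-0.95, -0.3, 0]
    - [0.95, 0.3, 0]
    - [0.95, 0.3, 0]
  yaw: [0, 0, 0, 0, 0, 0, 0, 0]

```text
clock: 4.62
tool_pos: [471.9, 266.7, 158.5]
tool_rot: [[-0.955, -0.298, -0.005], [-0.298, 0.955, -0.002], [0.005, -0.001, -1.0]]
ft_force: [1.9, 1.3, -0.5]
gripper_width: 0.719
finger_force: 67.1
```

Request:
servo_tool:
  slide:
    - [0.95, 0.3, 0]
    - [0.95, 0.3, 0]
    - [-0.95, -0.3, 0]
    - [-0.95, -0.3, 0]
    - [-0.95, -0.3, 0]
    - [-0.95, -0.3, 0]
    - [0.95, 0.3, 0]
    - [0.95, 0.3, 0]
  yaw: [0, 0, 0, 0, 0, 0, 0, 0]

```text
clock: 5.28
tool_pos: [471.9, 266.7, 158.5]
tool_rot: [[-0.955, -0.298, -0.005], [-0.298, 0.955, -0.002], [0.005, -0.001, -1.0]]
ft_force: [2.3, 0.3, -2.2]
gripper_width: 0.72
finger_force: 67.6
```

Request:
servo_tool:
  slide:
    - [0.95, 0.3, 0]
    - [0.95, 0.3, 0]
    - [0, 0, 0]
    - [0, 0, 0]
    - [0, 0, 0]
    - [0, 0, 0]
  yaw: [0, 0, 0, 0, 0, 0]

```text
clock: 5.78
tool_pos: [522.6, 282.9, 160.5]
tool_rot: [[-0.955, -0.297, -0.002], [-0.297, 0.955, -0.001], [0.002, -0.0, -1.0]]
ft_force: [0.0, -0.0, -2.1]
gripper_width: 0.719
finger_force: 67.7
```

```bash
cat >> h.py <<'E'
def tq():
    o=get_obs();w=o["wrist_torque"];T=o["tool_rot"];print("tool-frame torque",(T.T@w).round(4),"F",o["ft_force"].round(2),o["tool_pos"].round(1),o["gripper_width"].round(3),o["clock"])
E
python3 -c "
from h import *
tq()"
```

```text
Traceback (most recent call last):
  File "h.py", line 23, in tq
    o=get_obs();w=o["wrist_torque"];T=o["tool_rot"];print("tool-frame torque",(T.T@w).round(4),"F",o["ft_force"].round(2),o["tool_pos"].round(1),o["gripper_width"].round(3),o["clock"])
                                                                                                                                                 ^^^^^^^^^^^^^^^^^^^^^^^^
AttributeError: 'float' object has no attribute 'round'
```

Request:
servo_tool:
  slide:
    - [-0.95, -0.3, 0]
    - [-0.95, -0.3, 0]
    - [-0.95, -0.3, 0]
    - [-0.95, -0.3, 0]
    - [0, 0, 0]
    - [0, 0, 0]
    - [0, 0, 0]
    - [0, 0, 0]
  yaw: [0, 0, 0, 0, 0, 0, 0, 0]

```text
clock: 6.45
tool_pos: [429.2, 253.5, 161.8]
tool_rot: [[-0.955, -0.297, 0.001], [-0.297, 0.955, 0.001], [-0.001, 0.0, -1.0]]
ft_force: [0.1, 0.4, -2.4]
gripper_width: 0.717
finger_force: 67.8
```

```bash
python3 -c "
from h import *
tq()"
```

```text
Traceback (most recent call last):
  File "h.py", line 23, in tq
    o=get_obs();w=o["wrist_torque"];T=o["tool_rot"];print("tool-frame torque",(T.T@w).round(4),"F",o["ft_force"].round(2),o["tool_pos"].round(1),o["gripper_width"].round(3),o["clock"])
                                                                                                                                                 ^^^^^^^^^^^^^^^^^^^^^^^^
AttributeError: 'float' object has no attribute 'round'
```

Request:
servo_tool:
  slide:
    - [0.95, 0.3, 0]
    - [0.95, 0.3, 0]
    - [0, 0, 0]
    - [0, 0, 0]
    - [0, 0, 0]
    - [0, 0, 0]
    - [0, 0, 0]
    - [0, 0, 0]
  yaw: [0, 0, 0, 0, 0, 0, 0, 0]

```text
clock: 7.12
tool_pos: [475.9, 268.2, 161.5]
tool_rot: [[-0.955, -0.297, 0.0], [-0.297, 0.955, 0.0], [-0.0, 0.0, -1.0]]
ft_force: [-0.4, 0.3, -3.1]
gripper_width: 0.718
finger_force: 68.1
```

```bash
python3 -c "
from h import *
tq()"
```

```text
Traceback (most recent call last):
  File "h.py", line 23, in tq
    o=get_obs();w=o["wrist_torque"];T=o["tool_rot"];print("tool-frame torque",(T.T@w).round(4),"F",o["ft_force"].round(2),o["tool_pos"].round(1),o["gripper_width"].round(3),o["clock"])
                                                                                                                                                 ^^^^^^^^^^^^^^^^^^^^^^^^
AttributeError: 'float' object has no attribute 'round'
```

```bash
sed -i 's/o\["gripper_width"\].round(3),//' h.py; python3 -c "
from h import *
tq()"
```

```text
tool-frame torque [ 0.0147 -0.0299  0.0569] F [-0.44  0.33 -3.12] [475.9 268.2 161.5] 7.1167
```

Request:
servo_tool:
  slide:
    - [0.95, 0.3, 0]
    - [0.95, 0.3, 0]
    - [0, 0, 0]
  yaw: [0, 0, 0]

```text
clock: 7.37
tool_pos: [526.3, 283.8, 161.2]
tool_rot: [[-0.955, -0.296, 0.002], [-0.296, 0.955, 0.001], [-0.002, -0.0, -1.0]]
ft_force: [-0.2, -0.6, -2.5]
gripper_width: 0.715
finger_force: 68.2
```

```bash
python3 -c "
from h import *
tq()"
```

```text
tool-frame torque [-0.086   0.1782  0.0518] F [-0.18 -0.64 -2.51] [526.3 283.8 161.2] 7.3667
```

Request:
servo_tool:
  slide:
    - [-0.95, -0.3, 0]
    - [-0.95, -0.3, 0]
    - [-0.95, -0.3, 0]
    - [-0.95, -0.3, 0]
    - [0, 0, 0]
    - [0, 0, 0]
    - [0, 0, 0]
  yaw: [0, 0, 0, 0, 0, 0, 0]

```text
clock: 7.95
tool_pos: [429.0, 253.5, 162.0]
tool_rot: [[-0.955, -0.297, 0.002], [-0.297, 0.955, 0.001], [-0.002, 0.0, -1.0]]
ft_force: [0.3, -0.0, -3.1]
gripper_width: 0.722
finger_force: 69.4
```

```bash
python3 -c "
from h import *
tq()"
```

```text
tool-frame torque [ 0.0195 -0.005   0.0474] F [ 0.31 -0.   -3.07] [429.  253.5 162. ] 7.95
```

Request:
servo_tool:
  slide:
    - [0.95, 0.3, 0]
    - [0.95, 0.3, 0]
    - [0, 0, 0]
    - [0, 0, 0]
    - [0, 0, 0]
    - [0, 0, 0]
    - [0, 0, 0]
    - [0, 0, 0]
  yaw: [0, 0, 0, 0, 0, 0, 0, 0]

```text
clock: 8.62
tool_pos: [475.9, 268.2, 161.5]
tool_rot: [[-0.955, -0.297, 0.0], [-0.297, 0.955, 0.0], [-0.0, 0.0, -1.0]]
ft_force: [-1.8, -0.8, -3.0]
gripper_width: 0.719
finger_force: 74.1
```

```bash
python3 -c "
from h import *
tq()"
```

```text
tool-frame torque [ 0.2749  0.2561 -0.143 ] F [-1.79 -0.81 -2.99] [475.9 268.2 161.5] 8.6167
```

Request:
servo_tool:
  slide:
    - [0, 0, 0]
    - [0, 0, 0]
  yaw: [0, 0]

```text
clock: 8.78
tool_pos: [476.0, 268.2, 161.5]
tool_rot: [[-0.955, -0.297, 0.0], [-0.297, 0.955, 0.0], [-0.0, -0.0, -1.0]]
ft_force: [-1.2, -0.2, -3.7]
gripper_width: 0.719
finger_force: 74.7
```

```bash
python3 -c "
from h import *
tq()"
```

```text
tool-frame torque [-0.0482  0.3826  0.0147] F [-1.18 -0.21 -3.71] [476.  268.2 161.5] 8.7833
```

Request:
servo_tool:
  slide:
    - [0, 0, 0]
    - [0, 0, 0]
    - [0, 0, 0]
  yaw: [0, 0, 0]

```text
clock: 9.03
tool_pos: [476.2, 268.2, 161.4]
tool_rot: [[-0.955, -0.297, 0.0], [-0.297, 0.955, 0.0], [-0.0, -0.0, -1.0]]
ft_force: [-0.3, -0.8, -3.7]
gripper_width: 0.719
finger_force: 75.2
```

```bash
python3 -c "
from h import *
tq()"
```

```text
tool-frame torque [ 0.1161  0.3389 -0.044 ] F [-0.34 -0.76 -3.68] [476.2 268.2 161.4] 9.0333
```

Request:
servo_tool:
  slide:
    - [0, 0, 0]
    - [0, 0, 0]
    - [0, 0, 0]
    - [0, 0, 0]
    - [0, 0, 0]
  yaw: [0, 0, 0, 0, 0]

```text
clock: 9.45
tool_pos: [476.2, 268.2, 161.3]
tool_rot: [[-0.955, -0.297, -0.0], [-0.297, 0.955, -0.0], [0.0, -0.0, -1.0]]
ft_force: [-4.7, -0.1, -3.0]
gripper_width: 0.718
finger_force: 75.6
```

```bash
python3 -c "
from h import *
tq()"
```

```text
tool-frame torque [-0.0167  1.0691  0.0181] F [-4.74 -0.14 -2.97] [476.2 268.2 161.3] 9.45
```

```bash
python3 -c "
from h import *
for i in range(8):
    c=read_camera('wrist');tq()
cv2.imwrite('pics/w2.png',np.clip(c['pixels']*1.8,0,255).astype(np.uint8))"
```

```text
tool-frame torque [ 0.1646  1.3542 -0.0376] F [-1.46 -0.61 -3.44] [476.2 268.2 161.3] 9.5
tool-frame torque [0.0886 0.7448 0.0604] F [-0.8   0.07 -1.12] [476.1 268.2 161.3] 9.55
tool-frame torque [ 0.3874  1.1279 -0.0361] F [-2.33 -0.64 -3.13] [476.2 268.2 161.3] 9.6
tool-frame torque [-0.0933 -0.7226 -0.0693] F [ 1.69  0.18 -2.21] [476.2 268.2 161.3] 9.65
tool-frame torque [ 0.1868  0.7858 -0.0757] F [-2.35 -0.26 -3.28] [476.2 268.2 161.3] 9.7
tool-frame torque [-0.147   0.3577  0.0848] F [-0.1   0.4  -4.42] [476.2 268.2 161.3] 9.75
tool-frame torque [-0.0201  0.1301 -0.1207] F [-0.62  0.34 -3.47] [476.1 268.2 161.3] 9.8
tool-frame torque [-0.1719  0.9159  0.0575] F [-0.46 -0.45 -4.18] [476.2 268.2 161.3] 9.85
```

View pics/w2.png

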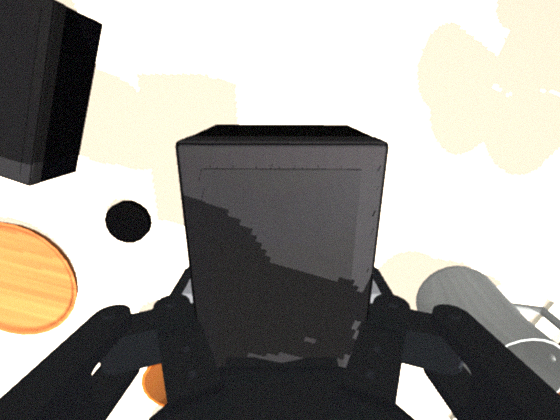

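The wrist view shows the tin held level between the fingers, with nothing touching it. Next I'll sample the wrist while shaking.

```bash
cat >> h.py <<'E'
def poll(n=10):
    W=[]
    for i in range(n):
        read_camera("wrist");o=get_obs();T=o["tool_rot"];W.append(np.r_[(T.T@o["wrist_torque"])[1],(T.T@o["ft_force"])[[0,2]]])
    W=np.array(W);print("ty",W[:,0].round(3));print("fx",W[:,1].round(2));print("mean",W.mean(0).round(3),"sd",W.std(0).round(3),o["tool_pos"].round(1),round(o["finger_force"],1),o["clock"])
E
```

Request:
servo_tool:
  slide:
    - [0.95, 0.3, 0]
    - [0.95, 0.3, 0]
  yaw: [0, 0]

```text
clock: 10.02
tool_pos: [523.4, 283.3, 161.1]
tool_rot: [[-0.955, -0.297, -0.001], [-0.297, 0.955, -0.0], [0.001, -0.0, -1.0]]
ft_force: [2.8, 0.7, -2.3]
gripper_width: 0.716
finger_force: 75.7
```

```bash
python3 -c "
from h import *
poll()"
```

```text
ty [ 0.644  0.235 -0.246  0.014 -1.028  0.672  0.767  0.345 -0.496 -0.33 ]
fx [ 5.37  0.38  0.55 -0.5  -1.85  1.85  1.6   0.7  -1.13 -3.12]
mean [0.058 0.385 2.471] sd [0.554 2.212 0.727] [523.3 283.2 161.6] 76.0 10.5167
```

Request:
servo_tool:
  slide:
    - [-0.95, -0.3, 0]
    - [-0.95, -0.3, 0]
    - [-0.95, -0.3, 0]
    - [-0.95, -0.3, 0]
  yaw: [0, 0, 0, 0]

```text
clock: 10.85
tool_pos: [427.4, 252.8, 161.2]
tool_rot: [[-0.955, -0.297, 0.0], [-0.297, 0.955, 0.0], [-0.0, 0.0, -1.0]]
ft_force: [-2.0, -1.0, -2.6]
gripper_width: 0.718
finger_force: 76.8
```

```bash
python3 -c "
from h import *
poll()"
```

```text
ty [-1.017 -0.88  -0.213 -0.456 -0.264 -0.806  0.303 -0.096  0.545  0.35 ]
fx [-4.49 -3.65 -0.68 -0.61 -0.47 -0.47  2.2  -1.31  0.95 -0.12]
mean [-0.253 -0.865  2.689] sd [0.516 1.863 0.837] [429.3 253.4 161.4] 77.4 11.35
```

Request:
servo_tool:
  slide:
    - [0.95, 0.3, 0]
    - [0.95, 0.3, 0]
    - [0, 0, 0]
    - [0, 0, 0]
  yaw: [0, 0, 0, 0]

```text
clock: 11.68
tool_pos: [477.0, 268.3, 160.6]
tool_rot: [[-0.955, -0.296, -0.001], [-0.296, 0.955, -0.0], [0.001, -0.0, -1.0]]
ft_force: [1.5, 1.2, -2.8]
gripper_width: 0.723
finger_force: 77.8
```

```bash
python3 -c "
from h import *
poll()"
```

```text
ty [-0.699 -0.074 -0.26  -0.31   0.2   -0.707  1.115  0.005  0.     0.009]
fx [-2.59  0.65 -2.73 -2.48  1.95 -1.58  3.54 -0.32 -0.82 -0.42]
mean [-0.072 -0.481  2.594] sd [0.489 1.954 1.215] [476.  268.2 161.5] 77.5 12.1833
```

Request:
servo_tool:
  slide:
    - [0.04, 0.02, -0.9]
    - [0, 0, -1]
    - [0, 0, -1]
    - [0, 0, -1]
    - [0, 0, -1]
    - [0, 0, -0.5]
    - [0, 0, -0.2]
    - [0, 0, 0]
  yaw: [0, 0, 0, 0, 0, 0, 0, 0]

```text
clock: 12.85
tool_pos: [476.3, 268.4, 20.3]
tool_rot: [[-0.955, -0.297, -0.002], [-0.297, 0.955, -0.001], [0.002, -0.0, -1.0]]
ft_force: [-0.7, 0.8, -2.8]
gripper_width: 0.715
finger_force: 77.5
```

Request:
servo_tool:
  slide:
    - [0, 0, -0.1]
    - [0, 0, -0.1]
    - [0, 0, -0.1]
    - [0, 0, -0.1]
    - [0, 0, 0]
    - [0, 0, 0]
    - [0, 0, 0]
    - [0, 0, 0]
  yaw: [0, 0, 0, 0, 0, 0, 0, 0]

```text
clock: 13.52
tool_pos: [478.3, 269.3, 12.8]
tool_rot: [[-0.955, -0.297, 0.002], [-0.297, 0.955, 0.001], [-0.002, 0.0, -1.0]]
ft_force: [-2.9, -2.3, 6.7]
gripper_width: 0.718
finger_force: 78.6
```

```bash
python3 -c "
from h import *
tq();poll(6)"
```

```text
tool-frame torque [0.0819 0.0151 0.0945] F [-2.95 -2.28  6.7 ] [478.3 269.3  12.8] 13.5167
ty [-0.032 -0.056 -0.014  0.005 -0.056 -0.021]
fx [3.16 2.71 3.95 3.34 3.55 2.82]
mean [-0.029  3.252 -7.015] sd [0.022 0.424 0.343] [478.3 269.3  12.8] 78.6 13.8167
```

Request:
servo_tool:
  slide:
    - [0, 0, 0]
    - [0, 0, 0]
    - [0, 0, 0]
    - [0, 0, 0]
    - [0, 0, 0]
    - [0, 0, 0]
    - [0, 0, 0]
    - [0, 0, 0]
  yaw: [0, 0, 0, 0, 0, 0, 0, 0]
  hand: -1

```text
clock: 14.48
tool_pos: [477.1, 268.7, 11.2]
tool_rot: [[-0.955, -0.297, -0.0], [-0.297, 0.955, -0.0], [0.0, -0.0, -1.0]]
ft_force: [-0.1, -0.4, -0.1]
gripper_width: 1.002
finger_force: 0.0
```

Request:
servo_tool:
  slide:
    - [0, 0, 0.5]
    - [0, 0, 1]
    - [0, 0, 1]
    - [0, 0, 1]
    - [0, 0, 1]
    - [0, 0, 1]
    - [0, 0, 1]
    - [0, 0, 1]
  yaw: [0, 0, 0, 0, 0, 0, 0, 0]

```text
clock: 15.15
tool_pos: [477.0, 268.7, 201.2]
tool_rot: [[-0.955, -0.297, 0.001], [-0.297, 0.955, 0.0], [-0.001, 0.0, -1.0]]
ft_force: [-0.3, 0.8, 0.3]
gripper_width: 0.999
finger_force: 0.0
```

Request:
servo_tool:
  slide:
    - [-0.15, -0.9, 0.3]
    - [-0.15, -0.9, 0.3]
    - [-0.15, -0.9, 0.3]
    - [-0.15, -0.9, 0.2]
    - [-0.15, -0.9, 0]
    - [-0.15, -0.9, 0]
    - [-0.15, -0.9, 0]
    - [-0.15, -0.9, 0]
  yaw: [-0.4, -0.4, -0.4, -0.4, -0.4, -0.4, -0.4, -0.4]

```text
clock: 15.82
tool_pos: [446.8, 87.8, 227.4]
tool_rot: [[-1.0, -0.021, 0.001], [-0.021, 1.0, 0.0], [-0.001, 0.0, -1.0]]
ft_force: [0.0, 0.1, 0.5]
gripper_width: 1.001
finger_force: 0.0
```

Request:
servo_tool:
  slide:
    - [0, -0.9, 0]
    - [0, -0.9, 0]
    - [0, 0, 0]
    - [0, 0, 0]
    - [0, 0, 0]
  yaw: [-0.4, -0.4, 0, 0, 0]

```text
clock: 16.23
tool_pos: [447.2, 44.0, 227.0]
tool_rot: [[-0.999, 0.048, 0.001], [0.048, 0.999, 0.0], [-0.001, 0.0, -1.0]]
ft_force: [0.2, -0.2, 0.5]
gripper_width: 1.001
finger_force: 0.0
```

```bash
python3 -c "
from h import *
look(0,'w3')
c=read_camera('top')
for x in tins(c,55,300,3500):
    if 360<x[1][0]<500 and abs(x[1][1])<320: print(x)"
```

```text
tcp [447.2  44.  227. ] xyaw 177.3 clk 16.2333
cam [370.  49. 371.]
40 (array([280., 332.]), array([641.3,  33.8]), array([617. , 267.1]), np.float64(87.2))
40 (array([ 30., 200.]), array([ 453.6, -220.9]), array([ 60.2, 147.8]), np.float64(-14.9))
40 (array([484., 197.]), array([473.4, 258.8]), array([ 84.9, 157.5]), np.float64(21.4))
40 (array([278., 183.]), array([447.1,  41.2]), array([ 61.2, 140.7]), np.float64(-1.2))
60 (array([280., 332.]), array([640.7,  33.8]), array([616.4, 268.3]), np.float64(87.2))
60 (array([ 30., 200.]), array([ 453.1, -220.7]), array([ 60.2, 148.8]), np.float64(-14.9))
60 (array([484., 197.]), array([473.6, 259.2]), array([ 85.5, 158.4]), np.float64(21.7))
60 (array([277., 183.]), array([447.4,  40.3]), array([141.3,  62.2]), np.float64(-5.9))
(array([382., 251.]), array([ 455. , -283.1]), array([ 78. , 143.6]), np.float64(-0.4))
(array([167., 238.]), array([479.4, 268.5]), array([ 74.6, 145.5]), np.float64(17.2))
```

Mid tin is at (447.2,40.8), yaw about -3.5°, and the left tin is back on its spot. Now grip and lift the mid tin.

Request:
servo_tool:
  slide:
    - [0, -0.13, -1]
    - [0, 0, -1]
    - [0, 0, -1]
    - [0, 0, -1]
    - [0, 0, -1]
    - [0, 0, -1]
    - [0, 0, -1]
    - [0, 0, -0.9]
  yaw: [-0.15, 0, 0, 0, 0, 0, 0, 0]

```text
clock: 17.0
tool_pos: [446.7, 41.5, 27.3]
tool_rot: [[-0.998, 0.059, -0.001], [0.059, 0.998, 0.0], [0.001, 0.0, -1.0]]
ft_force: [0.7, -1.0, 0.7]
gripper_width: 1.0
finger_force: 0.0
```

Request:
servo_tool:
  slide:
    - [0, 0, -0.4]
    - [0, 0, -0.3]
    - [0, 0, 0]
    - [0, 0, 0]
    - [0, 0, 0]
  yaw: [0, 0, 0, 0, 0]

```text
clock: 17.42
tool_pos: [448.5, 40.6, 12.8]
tool_rot: [[-0.998, 0.06, 0.002], [0.06, 0.998, -0.0], [-0.002, 0.0, -1.0]]
ft_force: [1.1, -1.0, 0.4]
gripper_width: 0.995
finger_force: 0.0
```

Request:
servo_tool:
  slide:
    - [0, 0, 0]
    - [0, 0, 0]
    - [0, 0, 0]
    - [0, 0, 0]
    - [0, 0, 0]
    - [0, 0, 0]
    - [0, 0, 0]
    - [0, 0, 0]
  yaw: [0, 0, 0, 0, 0, 0, 0, 0]
  hand: 1

```text
clock: 18.08
tool_pos: [448.4, 40.4, 12.6]
tool_rot: [[-0.998, 0.061, 0.002], [0.061, 0.998, -0.0], [-0.002, 0.0, -1.0]]
ft_force: [-0.6, -0.4, 6.7]
gripper_width: 0.719
finger_force: 66.1
```

Request:
servo_tool:
  slide:
    - [0, 0, 0.4]
    - [0, 0, 0.8]
    - [0, 0, 1]
    - [0, 0, 1]
    - [0, 0, 1]
    - [0, 0, 1]
    - [0, 0, 0.8]
    - [0, 0, 0]
  yaw: [0, 0, 0, 0, 0, 0, 0, 0]

```text
clock: 18.75
tool_pos: [449.8, 40.4, 166.8]
tool_rot: [[-0.998, 0.061, 0.008], [0.061, 0.998, -0.0], [-0.008, 0.0, -1.0]]
ft_force: [0.9, 0.3, -0.7]
gripper_width: 0.717
finger_force: 65.7
```

```bash
python3 -c "
from h import *
poll(5)"
```

```text
ty [-0.02   0.04   0.015  0.003 -0.007]
fx [-0.37  0.06  0.81  0.38  0.34]
mean [0.006 0.243 2.524] sd [0.02  0.388 0.609] [445.9  40.5 159.5] 65.7 19.0
```

Request:
servo_tool:
  slide:
    - [1, -0.06, 0]
    - [1, -0.06, 0]
    - [-1, 0.06, 0]
    - [-1, 0.06, 0]
    - [-1, 0.06, 0]
    - [-1, 0.06, 0]
    - [1, -0.06, 0]
    - [1, -0.06, 0]
  yaw: [0, 0, 0, 0, 0, 0, 0, 0]

```text
clock: 19.67
tool_pos: [443.7, 40.8, 159.4]
tool_rot: [[-0.998, 0.06, -0.002], [0.06, 0.998, 0.0], [0.002, -0.0, -1.0]]
ft_force: [0.7, 0.1, -0.8]
gripper_width: 0.719
finger_force: 66.3
```

Request:
servo_tool:
  slide:
    - [1, -0.06, 0]
    - [1, -0.06, 0]
    - [-1, 0.06, 0]
    - [-1, 0.06, 0]
    - [-1, 0.06, 0]
    - [-1, 0.06, 0]
    - [1, -0.06, 0]
    - [1, -0.06, 0]
  yaw: [0, 0, 0, 0, 0, 0, 0, 0]

```text
clock: 20.33
tool_pos: [443.7, 40.8, 159.4]
tool_rot: [[-0.998, 0.06, -0.002], [0.06, 0.998, 0.0], [0.002, -0.0, -1.0]]
ft_force: [-0.0, 0.5, -0.8]
gripper_width: 0.721
finger_force: 66.8
```

Request:
servo_tool:
  slide:
    - [1, -0.06, 0]
    - [1, -0.06, 0]
  yaw: [0, 0]

```text
clock: 20.5
tool_pos: [497.1, 37.4, 159.9]
tool_rot: [[-0.998, 0.061, -0.002], [0.061, 0.998, 0.0], [0.002, -0.0, -1.0]]
ft_force: [-0.5, 0.4, -1.8]
gripper_width: 0.719
finger_force: 66.8
```

```bash
python3 -c "
from h import *
poll()"
```

```text
ty [ 0.063 -0.03  -0.057 -0.042  0.017 -0.023 -0.023 -0.042 -0.078 -0.043]
fx [ 2.19  1.25  1.16  0.51  0.79 -0.42  0.35 -0.42 -0.47 -0.61]
mean [-0.026  0.433  1.877] sd [0.038 0.881 0.766] [496.7  37.6 161.4] 66.8 21.0
```

Request:
servo_tool:
  slide:
    - [-1, 0.06, 0]
    - [-1, 0.06, 0]
    - [-1, 0.06, 0]
    - [-1, 0.06, 0]
  yaw: [0, 0, 0, 0]

```text
clock: 21.33
tool_pos: [395.9, 43.6, 161.1]
tool_rot: [[-0.998, 0.061, 0.0], [0.061, 0.998, 0.0], [-0.0, 0.0, -1.0]]
ft_force: [0.1, -0.4, -1.2]
gripper_width: 0.716
finger_force: 66.8
```

```bash
python3 -c "
from h import *
poll()"
```

```text
ty [-0.082 -0.029 -0.012 -0.025 -0.027 -0.006 -0.025 -0.038 -0.018 -0.073]
fx [-2.06 -0.49  0.49  0.34  0.02 -0.34  0.07 -0.34  0.24  0.36]
mean [-0.033 -0.171  1.976] sd [0.024 0.705 0.457] [397.6  43.4 161.3] 66.8 21.8333
```

Request:
servo_tool:
  slide:
    - [1, -0.06, 0]
    - [1, -0.06, 0]
    - [0, 0, 0]
    - [0, 0, 0]
  yaw: [0, 0, 0, 0]

```text
clock: 22.17
tool_pos: [447.7, 40.3, 160.6]
tool_rot: [[-0.998, 0.061, -0.002], [0.061, 0.998, 0.0], [0.002, -0.0, -1.0]]
ft_force: [0.8, 1.2, -2.3]
gripper_width: 0.717
finger_force: 66.8
```

```bash
python3 -c "
from h import *
poll()"
```

```text
ty [ 0.036  0.023 -0.014 -0.02   0.005 -0.014 -0.045  0.035 -0.022  0.034]
fx [ 0.9   0.9  -0.21 -0.11 -0.84 -0.7  -0.17 -0.05 -0.11 -0.03]
mean [ 0.002 -0.042  1.74 ] sd [0.028 0.539 0.538] [447.1  40.5 161.6] 66.8 22.6667
```

The mid tin is quiet: torque spread 0.03 against 0.5 for the left. Put it back and go to the right tin.

Request:
servo_tool:
  slide:
    - [0, 0, -0.9]
    - [0, 0, -1]
    - [0, 0, -1]
    - [0, 0, -1]
    - [0, 0, -1]
    - [0, 0, -0.5]
    - [0, 0, -0.2]
    - [0, 0, 0]
  yaw: [0, 0, 0, 0, 0, 0, 0, 0]

```text
clock: 23.33
tool_pos: [446.0, 40.5, 20.1]
tool_rot: [[-0.998, 0.061, -0.003], [0.061, 0.998, 0.0], [0.003, -0.0, -1.0]]
ft_force: [0.3, 0.3, -2.5]
gripper_width: 0.719
finger_force: 66.8
```

Request:
servo_tool:
  slide:
    - [0, 0, -0.1]
    - [0, 0, -0.1]
    - [0, 0, -0.1]
    - [0, 0, -0.1]
    - [0, 0, 0]
    - [0, 0, 0]
    - [0, 0, 0]
  yaw: [0, 0, 0, 0, 0, 0, 0]

```text
clock: 23.92
tool_pos: [448.3, 40.5, 12.6]
tool_rot: [[-0.998, 0.061, 0.002], [0.061, 0.998, -0.0], [-0.002, 0.0, -1.0]]
ft_force: [-2.8, -0.1, 6.3]
gripper_width: 0.72
finger_force: 67.9
```

Request:
servo_tool:
  slide:
    - [0, 0, 0]
    - [0, 0, 0]
    - [0, 0, 0]
    - [0, 0, 0]
    - [0, 0, 0]
    - [0, 0, 0]
    - [0, 0, 0]
    - [0, 0, 0]
  yaw: [0, 0, 0, 0, 0, 0, 0, 0]
  hand: -1

```text
clock: 24.58
tool_pos: [447.1, 40.5, 11.2]
tool_rot: [[-0.998, 0.061, -0.0], [0.061, 0.998, -0.0], [0.0, -0.0, -1.0]]
ft_force: [0.6, -0.5, 0.1]
gripper_width: 1.0
finger_force: 0.0
```

Request:
servo_tool:
  slide:
    - [0, 0, 0.6]
    - [0, 0, 1]
    - [0, 0, 1]
    - [0, 0, 1]
    - [0, 0, 1]
    - [0, 0, 1]
    - [0, 0, 1]
    - [0, 0, 1]
  yaw: [0, 0, 0, 0, 0, 0, 0, 0]

```text
clock: 25.25
tool_pos: [447.0, 40.5, 202.5]
tool_rot: [[-0.998, 0.061, 0.0], [0.061, 0.998, -0.0], [-0.0, -0.0, -1.0]]
ft_force: [-0.0, -0.3, 0.2]
gripper_width: 0.998
finger_force: 0.0
```

Request:
servo_tool:
  slide:
    - [0.02, -0.9, 0.3]
    - [0.02, -0.9, 0.3]
    - [0.02, -0.9, 0.3]
    - [0.02, -0.9, 0.1]
    - [0.02, -0.9, 0]
    - [0.02, -0.9, 0]
    - [0.02, -0.9, 0]
    - [0.02, -0.9, 0]
  yaw: [0.1, 0.1, 0.1, 0.1, 0.1, 0.1, 0.1, 0.1]

```text
clock: 25.92
tool_pos: [451.0, -140.6, 226.3]
tool_rot: [[-1.0, -0.009, 0.0], [-0.009, 1.0, 0.0], [-0.0, 0.0, -1.0]]
ft_force: [0.2, 0.4, -0.1]
gripper_width: 1.0
finger_force: 0.0
```

Request:
servo_tool:
  slide:
    - [0.02, -0.9, 0]
    - [0.02, -0.9, 0]
    - [0.02, -0.9, 0]
    - [0.02, -0.9, 0]
    - [0.02, -0.9, 0]
    - [0.02, -0.9, 0]
    - [0, 0, 0]
    - [0, 0, 0]
  yaw: [0, 0, 0, 0, 0, 0, 0, 0]

```text
clock: 26.58
tool_pos: [453.8, -275.2, 225.9]
tool_rot: [[-1.0, -0.007, -0.001], [-0.007, 1.0, 0.001], [0.001, 0.001, -1.0]]
ft_force: [-0.3, 0.5, -0.2]
gripper_width: 1.004
finger_force: 0.0
```

Request:
servo_tool:
  slide:
    - [0, 0, 0]
    - [0, 0, 0]
  yaw: [0, 0]

```text
clock: 26.75
tool_pos: [454.2, -273.7, 226.2]
tool_rot: [[-1.0, -0.01, -0.0], [-0.01, 1.0, 0.0], [0.0, 0.0, -1.0]]
ft_force: [-0.3, 0.2, 0.2]
gripper_width: 1.001
finger_force: 0.0
```

```bash
python3 -c "
from h import *
look(0,'w4')
c=read_camera('top')
for x in tins(c,55,300,3500):
    if 360<x[1][0]<500 and abs(x[1][1])<320: print(x)"
```

```text
tcp [ 454.2 -273.7  226.2] xyaw -179.4 clk 26.75
cam [ 377. -273.  370.]
40 (array([280., 328.]), array([ 642.2, -272.8]), array([609.6, 277.1]), np.float64(-89.5))
40 (array([273., 183.]), array([ 454. , -281.1]), array([ 62. , 140.3]), np.float64(1.9))
40 (array([529., 179.]), array([447.4, -16.5]), array([ 57.9, 146.4]), np.float64(15.7))
40 (array([32., 74.]), array([ 351.3, -506.5]), array([ 55.9, 129.7]), np.float64(-11.4))
60 (array([280., 327.]), array([ 641.6, -272.8]), array([608.9, 278.3]), np.float64(-89.5))
60 (array([273., 183.]), array([ 454.1, -281.1]), array([ 62. , 142.4]), np.float64(1.9))
60 (array([528., 179.]), array([447.4, -17.1]), array([ 58.9, 146.4]), np.float64(15.7))
60 (array([32., 74.]), array([ 351.3, -506.5]), array([ 55.9, 129.7]), np.float64(-11.4))
(array([393., 251.]), array([ 455.5, -311.6]), array([135.2, 143.8]), np.float64(-0.6))
(array([257., 251.]), array([449.5,  39. ]), array([142.1,  65.4]), np.float64(-3.4))
(array([167., 238.]), array([479.3, 268.6]), array([ 75. , 145.4]), np.float64(17.3))
```

Request:
servo_tool:
  slide:
    - [0, -0.3, -1]
    - [0, 0, -1]
    - [0, 0, -1]
    - [0, 0, -1]
    - [0, 0, -1]
    - [0, 0, -1]
    - [0, 0, -1]
    - [0, 0, -0.9]
  yaw: [0.26, 0, 0, 0, 0, 0, 0, 0]

```text
clock: 27.52
tool_pos: [454.1, -281.1, 27.5]
tool_rot: [[-0.999, -0.033, -0.0], [-0.033, 0.999, 0.0], [0.0, 0.0, -1.0]]
ft_force: [1.0, 0.2, -0.6]
gripper_width: 1.001
finger_force: 0.0
```

Request:
servo_tool:
  slide:
    - [0, 0, -0.4]
    - [0, 0, -0.25]
    - [0, 0, 0]
    - [0, 0, 0]
    - [0, 0, 0]
  yaw: [0, 0, 0, 0, 0]

```text
clock: 27.93
tool_pos: [455.4, -282.8, 14.3]
tool_rot: [[-0.999, -0.032, 0.002], [-0.032, 0.999, -0.002], [-0.002, -0.002, -1.0]]
ft_force: [0.5, -0.0, 1.1]
gripper_width: 1.0
finger_force: 0.0
```

Request:
servo_tool:
  slide:
    - [0, 0, 0]
    - [0, 0, 0]
    - [0, 0, 0]
    - [0, 0, 0]
    - [0, 0, 0]
    - [0, 0, 0]
    - [0, 0, 0]
    - [0, 0, 0]
  yaw: [0, 0, 0, 0, 0, 0, 0, 0]
  hand: 1

```text
clock: 28.6
tool_pos: [455.1, -282.6, 14.0]
tool_rot: [[-0.999, -0.032, 0.002], [-0.032, 0.999, -0.001], [-0.002, -0.001, -1.0]]
ft_force: [-0.4, 1.3, 6.9]
gripper_width: 0.718
finger_force: 66.6
```

Request:
servo_tool:
  slide:
    - [0, 0, 0.4]
    - [0, 0, 0.8]
    - [0, 0, 1]
    - [0, 0, 1]
    - [0, 0, 1]
    - [0, 0, 1]
    - [0, 0, 0.8]
    - [0, 0, 0]
  yaw: [0, 0, 0, 0, 0, 0, 0, 0]

```text
clock: 29.27
tool_pos: [456.3, -283.7, 168.3]
tool_rot: [[-0.999, -0.032, 0.006], [-0.032, 0.999, -0.005], [-0.006, -0.005, -1.0]]
ft_force: [1.6, -1.3, -2.0]
gripper_width: 0.718
finger_force: 66.4
```

```bash
python3 -c "
from h import *
poll(5)"
```

```text
ty [-0.002  0.066 -0.014  0.059  0.06 ]
fx [-0.38 -0.09 -0.37  0.27  0.32]
mean [ 0.034 -0.049  3.737] sd [0.035 0.3   0.421] [ 452.9 -281.2  160.2] 66.4 29.5167
```

Request:
servo_tool:
  slide:
    - [1, 0.03, 0]
    - [1, 0.03, 0]
    - [-1, -0.03, 0]
    - [-1, -0.03, 0]
    - [-1, -0.03, 0]
    - [-1, -0.03, 0]
    - [1, 0.03, 0]
    - [1, 0.03, 0]
  yaw: [0, 0, 0, 0, 0, 0, 0, 0]

```text
clock: 30.18
tool_pos: [450.8, -281.0, 159.5]
tool_rot: [[-1.0, -0.028, -0.004], [-0.029, 1.0, 0.003], [0.004, 0.003, -1.0]]
ft_force: [1.4, -2.0, -3.7]
gripper_width: 0.717
finger_force: 77.2
```

Request:
servo_tool:
  slide:
    - [1, 0.03, 0]
    - [1, 0.03, 0]
    - [-1, -0.03, 0]
    - [-1, -0.03, 0]
    - [-1, -0.03, 0]
    - [-1, -0.03, 0]
    - [1, 0.03, 0]
    - [1, 0.03, 0]
  yaw: [0, 0, 0, 0, 0, 0, 0, 0]

```text
clock: 30.85
tool_pos: [450.8, -281.0, 159.5]
tool_rot: [[-1.0, -0.029, -0.004], [-0.029, 1.0, 0.003], [0.004, 0.003, -1.0]]
ft_force: [0.1, -0.4, -4.8]
gripper_width: 0.717
finger_force: 79.3
```

Request:
servo_tool:
  slide:
    - [1, 0.03, 0]
    - [1, 0.03, 0]
  yaw: [0, 0]

```text
clock: 31.02
tool_pos: [504.0, -279.9, 160.5]
tool_rot: [[-1.0, -0.031, -0.002], [-0.031, 1.0, 0.002], [0.002, 0.002, -1.0]]
ft_force: [0.8, -0.5, -3.5]
gripper_width: 0.713
finger_force: 77.0
```

```bash
python3 -c "
from h import *
poll()"
```

```text
ty [ 0.924  1.026  0.417 -0.796 -0.496  0.316 -0.084 -0.867 -0.637 -0.346]
fx [ 5.92  2.08  0.22 -0.56 -1.52  4.24  1.81 -2.11 -2.25 -0.12]
mean [-0.054  0.769  2.497] sd [0.657 2.586 0.908] [ 503.5 -280.6  162.5] 75.7 31.5167
```

Request:
servo_tool:
  slide:
    - [-1, -0.03, 0]
    - [-1, -0.03, 0]
    - [-1, -0.03, 0]
    - [-1, -0.03, 0]
  yaw: [0, 0, 0, 0]

```text
clock: 31.85
tool_pos: [402.9, -283.5, 162.6]
tool_rot: [[-0.999, -0.032, 0.0], [-0.032, 0.999, -0.0], [-0.0, -0.0, -1.0]]
ft_force: [-1.9, -0.1, -3.9]
gripper_width: 0.714
finger_force: 77.3
```

```bash
python3 -c "
from h import *
poll()"
```

```text
ty [-0.094 -0.041 -0.897 -0.933 -0.284 -0.311 -0.381 -0.077  0.822 -0.538]
fx [-0.69 -1.58 -2.74 -2.25 -1.12 -1.24 -2.32 -0.71  2.38  0.37]
mean [-0.273 -0.99   3.091] sd [0.472 1.421 1.284] [ 404.7 -283.4  162.6] 76.4 32.35
```

Request:
servo_tool:
  slide:
    - [1, 0.03, 0]
    - [1, 0.03, 0]
    - [0, 0, 0]
    - [0, 0, 0]
  yaw: [0, 0, 0, 0]

```text
clock: 32.68
tool_pos: [455.2, -281.6, 162.1]
tool_rot: [[-0.999, -0.034, -0.001], [-0.034, 0.999, 0.0], [0.001, 0.0, -1.0]]
ft_force: [-1.7, -0.0, -1.9]
gripper_width: 0.721
finger_force: 79.1
```

```bash
python3 -c "
from h import *
poll()"
```

```text
ty [-0.692 -0.32  -0.361 -0.789  0.123 -0.266  0.786 -1.189 -1.077  1.423]
fx [-2.   -0.46  1.05 -1.14  0.34 -1.06  0.01 -3.77 -2.44  3.85]
mean [-0.236 -0.561  2.931] sd [0.78  1.992 0.911] [ 453.9 -282.1  162.7] 76.7 33.1833
```

The right tin chatters like the left one did. That could be grip chatter, so I need the quiet weight-shift test. I'll set the right tin down, re-grip it and move it gently.

Request:
servo_tool:
  slide:
    - [0, 0, -0.9]
    - [0, 0, -1]
    - [0, 0, -1]
    - [0, 0, -1]
    - [0, 0, -1]
    - [0, 0, -0.5]
    - [0, 0, -0.2]
    - [0, 0, 0]
  yaw: [0, 0, 0, 0, 0, 0, 0, 0]

```text
clock: 33.85
tool_pos: [453.4, -281.5, 21.6]
tool_rot: [[-0.999, -0.032, -0.002], [-0.032, 0.999, 0.001], [0.002, 0.001, -1.0]]
ft_force: [2.0, 0.0, -1.3]
gripper_width: 0.717
finger_force: 79.2
```

Request:
servo_tool:
  slide:
    - [0, 0, -0.1]
    - [0, 0, -0.1]
    - [0, 0, -0.1]
    - [0, 0, -0.1]
    - [0, 0, 0]
    - [0, 0, 0]
  yaw: [0, 0, 0, 0, 0, 0]

```text
clock: 34.35
tool_pos: [456.2, -283.4, 14.7]
tool_rot: [[-0.999, -0.032, 0.004], [-0.032, 0.999, -0.003], [-0.004, -0.003, -1.0]]
ft_force: [4.8, -0.3, 4.8]
gripper_width: 0.721
finger_force: 80.3
```

Request:
servo_tool:
  slide:
    - [0, 0, 0]
    - [0, 0, 0]
    - [0, 0, 0]
    - [0, 0, 0]
    - [0, 0, 0]
    - [0, 0, 0]
    - [0, 0, 0]
    - [0, 0, 0]
  yaw: [0, 0, 0, 0, 0, 0, 0, 0]
  hand: -1

```text
clock: 35.02
tool_pos: [454.1, -282.0, 12.4]
tool_rot: [[-0.999, -0.032, -0.0], [-0.032, 0.999, 0.0], [0.0, 0.0, -1.0]]
ft_force: [0.0, 0.1, 0.1]
gripper_width: 1.002
finger_force: 0.0
```

Request:
servo_tool:
  slide:
    - [0, 0, 0]
    - [0, 0, 0]
    - [0, 0, 0]
    - [0, 0, 0]
    - [0, 0, 0]
    - [0, 0, 0]
    - [0, 0, 0]
    - [0, 0, 0]
  yaw: [0, 0, 0, 0, 0, 0, 0, 0]
  hand: 1

```text
clock: 35.68
tool_pos: [454.4, -282.3, 12.9]
tool_rot: [[-0.999, -0.032, 0.001], [-0.032, 0.999, -0.0], [-0.001, -0.001, -1.0]]
ft_force: [0.5, -0.6, 4.0]
gripper_width: 0.721
finger_force: 66.1
```

Request:
servo_tool:
  slide:
    - [0, 0, 0.2]
    - [0, 0, 0.5]
    - [0, 0, 0.9]
    - [0, 0, 1]
    - [0, 0, 1]
    - [0, 0, 0.8]
    - [0, 0, 0.4]
    - [0, 0, 0.2]
  yaw: [0, 0, 0, 0, 0, 0, 0, 0]

```text
clock: 36.35
tool_pos: [454.9, -282.5, 139.9]
tool_rot: [[-0.999, -0.032, 0.002], [-0.032, 0.999, -0.002], [-0.002, -0.002, -1.0]]
ft_force: [0.2, 0.3, -3.1]
gripper_width: 0.72
finger_force: 65.9
```

```bash
python3 -c "
from h import *
poll(10)"
```

```text
ty [-0.012 -0.005  0.028  0.009  0.001 -0.009 -0.015  0.034 -0.01   0.001]
fx [-0.07  0.38 -0.24  0.26 -0.68  0.52  0.22 -0.63  0.25  0.85]
mean [2.000e-03 8.500e-02 2.865e+00] sd [0.016 0.467 0.484] [ 453.8 -281.7  136.7] 65.9 36.85
```

Request:
servo_tool:
  slide:
    - [0.2, 0, 0]
    - [0.4, 0, 0]
    - [0.6, 0, 0]
    - [0.6, 0, 0]
    - [0.3, 0, 0]
    - [0, 0, 0]
  yaw: [0, 0, 0, 0, 0, 0]

```text
clock: 37.35
tool_pos: [508.4, -281.8, 137.5]
tool_rot: [[-0.999, -0.033, 0.001], [-0.033, 0.999, -0.0], [-0.001, -0.0, -1.0]]
ft_force: [0.4, 0.1, -3.6]
gripper_width: 0.72
finger_force: 65.9
```

```bash
python3 -c "
from h import *
poll(10)"
```

```text
ty [ 0.007  0.047  0.033  0.028  0.02  -0.017  0.071  0.008  0.001  0.022]
fx [ 0.96  0.66  0.26  0.06  0.92 -0.43  0.37 -0.39  0.4   0.68]
mean [0.022 0.35  3.129] sd [0.023 0.463 0.571] [ 506.4 -282.1  137.7] 65.9 37.85
```

Request:
servo_tool:
  slide:
    - [-0.2, 0, 0]
    - [-0.4, 0, 0]
    - [-0.6, 0, 0]
    - [-0.6, 0, 0]
    - [-0.3, 0, 0]
    - [0, 0, 0]
  yaw: [0, 0, 0, 0, 0, 0]

```text
clock: 38.35
tool_pos: [452.4, -282.0, 137.4]
tool_rot: [[-1.0, -0.031, -0.001], [-0.031, 1.0, 0.0], [0.001, 0.0, -1.0]]
ft_force: [-0.2, 0.5, -3.6]
gripper_width: 0.722
finger_force: 65.9
```

```bash
python3 -c "
from h import *
poll(10)"
```

```text
ty [-0.009 -0.008  0.038 -0.001 -0.031 -0.024 -0.05  -0.027 -0.049  0.001]
fx [-1.16 -0.44 -0.73  0.28 -0.66 -0.55 -0.15  0.09 -0.04 -1.03]
mean [-0.016 -0.439  3.13 ] sd [0.025 0.452 0.295] [ 454.4 -281.9  137.5] 65.9 38.85
```

Request:
servo_tool:
  slide:
    - [0.5, 0, 0]
    - [1, 0, 0]
    - [1, 0, 0]
    - [0.5, 0, 0]
    - [0, 0, 0]
  yaw: [0, 0, 0, 0, 0]

```text
clock: 39.27
tool_pos: [531.5, -281.7, 137.5]
tool_rot: [[-0.999, -0.033, 0.001], [-0.033, 0.999, -0.0], [-0.001, -0.0, -1.0]]
ft_force: [-1.0, -0.1, -2.8]
gripper_width: 0.716
finger_force: 66.0
```

```bash
python3 -c "
from h import *
poll(12)"
```

```text
ty [ 0.049  0.016 -0.024  0.029 -0.026  0.044  0.005  0.029  0.005  0.047
 -0.02   0.031]
fx [ 0.12  0.05  0.21 -0.23  0.53  0.06 -0.37  0.85 -0.06 -0.45  0.42 -0.53]
mean [0.015 0.05  2.861] sd [0.026 0.397 0.433] [ 529.  -282.1  137.7] 66.0 39.8667
```

Request:
servo_tool:
  slide:
    - [-0.5, 0, 0]
    - [-1, 0, 0]
    - [-1, 0, 0]
    - [-0.5, 0, 0]
    - [0, 0, 0]
  yaw: [0, 0, 0, 0, 0]

```text
clock: 40.28
tool_pos: [451.9, -282.0, 137.3]
tool_rot: [[-1.0, -0.031, -0.001], [-0.031, 1.0, 0.0], [0.001, 0.0, -1.0]]
ft_force: [-0.6, -0.4, -3.5]
gripper_width: 0.72
finger_force: 66.0
```

```bash
python3 -c "
from h import *
poll(12)"
```

```text
ty [-0.032 -0.036  0.001  0.029 -0.06   0.029  0.031 -0.052 -0.002 -0.025
  0.008  0.005]
fx [-0.33  0.85 -0.21 -0.13  0.19  0.26  0.05 -0.93 -0.29  0.32 -0.23 -0.25]
mean [-0.009 -0.058  2.807] sd [0.03  0.421 0.509] [ 454.3 -281.9  137.4] 66.0 40.8833
```

The right tin shows no weight shift (±0.012 N·m, where a ball would give ±0.054). I'll set it back and run the same gentle test on the left tin.

Request:
servo_tool:
  slide:
    - [0, 0, -0.8]
    - [0, 0, -1]
    - [0, 0, -1]
    - [0, 0, -1]
    - [0, 0, -0.6]
    - [0, 0, -0.2]
    - [0, 0, 0]
    - [0, 0, -0.1]
  yaw: [0, 0, 0, 0, 0, 0, 0, 0]

```text
clock: 41.55
tool_pos: [455.0, -282.6, 21.2]
tool_rot: [[-0.999, -0.032, 0.001], [-0.032, 0.999, -0.001], [-0.001, -0.001, -1.0]]
ft_force: [-0.9, 0.2, -2.9]
gripper_width: 0.718
finger_force: 66.0
```

Request:
servo_tool:
  slide:
    - [0, 0, -0.1]
    - [0, 0, -0.1]
    - [0, 0, -0.1]
    - [0, 0, 0]
    - [0, 0, 0]
  yaw: [0, 0, 0, 0, 0]

```text
clock: 41.97
tool_pos: [454.4, -282.2, 12.9]
tool_rot: [[-0.999, -0.032, 0.0], [-0.032, 0.999, -0.0], [-0.0, -0.0, -1.0]]
ft_force: [1.4, -0.5, -2.8]
gripper_width: 0.719
finger_force: 66.0
```

Request:
servo_tool:
  slide:
    - [0, 0, 0]
    - [0, 0, 0]
    - [0, 0, 0]
    - [0, 0, 0]
    - [0, 0, 0]
    - [0, 0, 0]
  yaw: [0, 0, 0, 0, 0, 0]
  hand: -1

```text
clock: 42.47
tool_pos: [454.2, -282.0, 12.6]
tool_rot: [[-0.999, -0.032, 0.0], [-0.032, 0.999, -0.0], [-0.0, -0.0, -1.0]]
ft_force: [0.7, 0.0, 0.5]
gripper_width: 1.003
finger_force: 0.0
```

Request:
servo_tool:
  slide:
    - [0, 0, 0.6]
    - [0, 0, 1]
    - [0, 0, 1]
    - [0, 0, 1]
    - [0, 0, 1]
    - [0, 0, 1]
    - [0, 0, 1]
    - [0, 0, 1]
  yaw: [0, 0, 0, 0, 0, 0, 0, 0]

```text
clock: 43.13
tool_pos: [454.0, -281.9, 203.8]
tool_rot: [[-0.999, -0.032, 0.0], [-0.032, 0.999, -0.0], [-0.0, -0.0, -1.0]]
ft_force: [-0.3, -0.1, 0.2]
gripper_width: 1.0
finger_force: 0.0
```

Request:
servo_tool:
  slide:
    - [0.04, 0.9, 0.2]
    - [0.04, 0.9, 0.2]
    - [0.04, 0.9, 0]
    - [0.04, 0.9, 0]
    - [0.04, 0.9, 0]
    - [0.04, 0.9, 0]
    - [0.04, 0.9, 0]
    - [0.04, 0.9, 0]
  yaw: [0.13, 0.13, 0.13, 0.13, 0.13, 0.13, 0.13, 0.13]

```text
clock: 43.8
tool_pos: [462.0, -101.0, 212.6]
tool_rot: [[-0.992, -0.123, 0.0], [-0.123, 0.992, -0.0], [-0.0, -0.0, -1.0]]
ft_force: [0.1, -0.4, 0.1]
gripper_width: 1.001
finger_force: 0.0
```

Request:
servo_tool:
  slide:
    - [0.04, 0.9, 0]
    - [0.04, 0.9, 0]
    - [0.04, 0.9, 0]
    - [0.04, 0.9, 0]
    - [0.04, 0.9, 0]
    - [0.04, 0.9, 0]
    - [0.04, 0.9, 0]
    - [0.04, 0.9, 0]
  yaw: [0.13, 0.13, 0.13, 0.13, 0.13, 0.13, 0.13, 0.13]

```text
clock: 44.47
tool_pos: [470.1, 79.1, 212.6]
tool_rot: [[-0.977, -0.212, 0.0], [-0.212, 0.977, -0.0], [-0.0, -0.0, -1.0]]
ft_force: [0.5, -0.6, 0.4]
gripper_width: 1.004
finger_force: 0.0
```

Request:
servo_tool:
  slide:
    - [0.04, 0.9, 0]
    - [0.04, 0.9, 0]
    - [0.04, 0.9, 0]
    - [0.04, 0.9, 0]
    - [0.04, 0.9, 0]
    - [0.04, 0.9, 0]
    - [0.04, 0.9, 0]
    - [0.04, 0.9, 0]
  yaw: [0.13, 0.13, 0.13, 0.13, 0.13, 0.13, 0.13, 0.13]

```text
clock: 45.13
tool_pos: [478.0, 259.1, 212.5]
tool_rot: [[-0.954, -0.3, 0.0], [-0.3, 0.954, -0.0], [-0.0, -0.0, -1.0]]
ft_force: [0.2, -0.7, 0.6]
gripper_width: 1.002
finger_force: 0.0
```

Request:
servo_tool:
  slide:
    - [0.04, 0.4, 0]
    - [0, 0, 0]
    - [0, 0, 0]
  yaw: [0, 0, 0]

```text
clock: 45.38
tool_pos: [479.0, 267.8, 212.3]
tool_rot: [[-0.954, -0.3, -0.0], [-0.3, 0.954, -0.001], [0.001, -0.001, -1.0]]
ft_force: [-0.6, 0.3, 0.2]
gripper_width: 1.0
finger_force: 0.0
```

```bash
python3 -c "
from h import *
look(0,'w5')
c=read_camera('top')
for x in tins(c,55,300,3500):
    if 360<x[1][0]<500 and abs(x[1][1])<320: print(x)"
```

```text
tcp [479.  267.8 212.3] xyaw -162.5 clk 45.3833
cam [405. 246. 356.]
40 (array([280., 336.]), array([656.2, 322.2]), array([592.2, 245.1]), np.float64(-72.5))
40 (array([283., 184.]), array([476.6, 270.1]), array([ 61. , 139.5]), np.float64(19.4))
40 (array([63., 84.]), array([448.5,  52.5]), array([146.9,  90.6]), np.float64(-8.3))
60 (array([280., 332.]), array([652.4, 321. ]), array([587.8, 253.5]), np.float64(-72.5))
60 (array([282., 184.]), array([476.9, 269.6]), array([ 61.9, 141.6]), np.float64(19.4))
60 (array([63., 84.]), array([448.5,  52.6]), array([147.3,  91.8]), np.float64(-8.1))
(array([383., 250.]), array([ 456.3, -285.7]), array([ 78. , 141.1]), np.float64(-0.4))
(array([256., 251.]), array([448.7,  39.7]), array([143.,  66.]), np.float64(-3.3))
```

Request:
servo_tool:
  slide:
    - [-0.08, 0.06, -1]
    - [0, 0, -1]
    - [0, 0, -1]
    - [0, 0, -1]
    - [0, 0, -1]
    - [0, 0, -1]
    - [0, 0, -1]
    - [0, 0, -0.5]
  yaw: [0, 0, 0, 0, 0, 0, 0, 0]

```text
clock: 46.15
tool_pos: [475.4, 267.4, 21.9]
tool_rot: [[-0.955, -0.298, -0.004], [-0.298, 0.955, -0.002], [0.004, -0.001, -1.0]]
ft_force: [-0.7, -0.2, -0.5]
gripper_width: 1.0
finger_force: 0.0
```

Request:
servo_tool:
  slide:
    - [0, 0, -0.3]
    - [0, 0, -0.2]
    - [0, 0, 0]
    - [0, 0, 0]
  yaw: [0, 0, 0, 0]

```text
clock: 46.48
tool_pos: [478.1, 269.7, 13.8]
tool_rot: [[-0.954, -0.299, 0.002], [-0.299, 0.954, 0.001], [-0.002, 0.0, -1.0]]
ft_force: [0.7, 0.4, 0.3]
gripper_width: 1.0
finger_force: 0.0
```

Request:
servo_tool:
  slide:
    - [0, 0, 0]
    - [0, 0, 0]
    - [0, 0, 0]
    - [0, 0, 0]
    - [0, 0, 0]
    - [0, 0, 0]
    - [0, 0, 0]
    - [0, 0, 0]
  yaw: [0, 0, 0, 0, 0, 0, 0, 0]
  hand: 1

```text
clock: 47.15
tool_pos: [478.4, 270.0, 14.1]
tool_rot: [[-0.954, -0.3, 0.002], [-0.3, 0.954, 0.001], [-0.003, 0.0, -1.0]]
ft_force: [-0.4, -0.1, 6.2]
gripper_width: 0.718
finger_force: 66.6
```

Request:
servo_tool:
  slide:
    - [0, 0, 0.2]
    - [0, 0, 0.5]
    - [0, 0, 0.9]
    - [0, 0, 1]
    - [0, 0, 1]
    - [0, 0, 0.8]
    - [0, 0, 0.4]
    - [0, 0, 0.2]
  yaw: [0, 0, 0, 0, 0, 0, 0, 0]

```text
clock: 47.82
tool_pos: [478.2, 270.0, 140.2]
tool_rot: [[-0.954, -0.3, 0.003], [-0.3, 0.954, 0.001], [-0.004, 0.0, -1.0]]
ft_force: [0.9, 0.4, -2.3]
gripper_width: 0.72
finger_force: 66.0
```

Request:
servo_tool:
  slide:
    - [0.48, 0.15, 0]
    - [0.95, 0.3, 0]
    - [0.95, 0.3, 0]
    - [0.48, 0.15, 0]
    - [0, 0, 0]
  yaw: [0, 0, 0, 0, 0]

```text
clock: 48.23
tool_pos: [549.9, 292.0, 136.0]
tool_rot: [[-0.954, -0.299, -0.001], [-0.299, 0.954, -0.001], [0.001, -0.0, -1.0]]
ft_force: [0.3, 0.9, -2.9]
gripper_width: 0.718
finger_force: 66.0
```

```bash
python3 -c "
from h import *
poll(12)"
```

```text
ty [ 0.035 -0.015  0.01   0.068  0.006 -0.013  0.023  0.035  0.03   0.018
 -0.001 -0.034]
fx [ 0.35  0.48 -0.02  0.64 -0.27 -0.27  0.23  0.65 -0.31  0.17  0.53 -0.12]
mean [0.013 0.174 2.96 ] sd [0.026 0.348 0.537] [548.6 292.  137.8] 66.0 48.8333
```

Request:
servo_tool:
  slide:
    - [-0.48, -0.15, 0]
    - [-0.95, -0.3, 0]
    - [-0.95, -0.3, 0]
    - [-0.48, -0.15, 0]
    - [0, 0, 0]
  yaw: [0, 0, 0, 0, 0]

```text
clock: 49.25
tool_pos: [474.9, 268.9, 137.3]
tool_rot: [[-0.954, -0.3, -0.002], [-0.3, 0.954, -0.001], [0.002, -0.0, -1.0]]
ft_force: [0.4, -0.3, -3.0]
gripper_width: 0.718
finger_force: 66.0
```

```bash
python3 -c "
from h import *
poll(12)"
```

```text
Traceback (most recent call last):
  File "h.py", line 27, in poll
    read_camera("wrist");o=get_obs();T=o["tool_rot"];W.append(np.r_[(T.T@o["wrist_torque"])[1],(T.T@o["ft_force"])[[0,2]]])
    ~~~~~~~~~~~^^^^^^^^^
ValueError: 200 camera calls are used up
```

Left and right now behave the same: no weight shift, and only grip chatter under hard shaking. The mid tin behaved differently, so I'll set the left back and re-test the mid.

Request:
servo_tool:
  slide:
    - [0, 0, -0.8]
    - [0, 0, -1]
    - [0, 0, -1]
    - [0, 0, -1]
    - [0, 0, -0.6]
    - [0, 0, -0.2]
    - [0, 0, -0.1]
    - [0, 0, -0.1]
  yaw: [0, 0, 0, 0, 0, 0, 0, 0]

```text
clock: 50.42
tool_pos: [477.9, 269.8, 18.2]
tool_rot: [[-0.954, -0.299, 0.001], [-0.299, 0.954, 0.0], [-0.001, 0.0, -1.0]]
ft_force: [0.5, -0.7, -2.6]
gripper_width: 0.72
finger_force: 66.0
```

Request:
servo_tool:
  slide:
    - [0, 0, -0.1]
    - [0, 0, -0.1]
    - [0, 0, 0]
    - [0, 0, 0]
  yaw: [0, 0, 0, 0]

```text
clock: 50.75
tool_pos: [478.5, 270.1, 14.1]
tool_rot: [[-0.954, -0.299, 0.003], [-0.299, 0.954, 0.001], [-0.003, 0.0, -1.0]]
ft_force: [0.3, 0.0, 3.5]
gripper_width: 0.722
finger_force: 66.5
```

Request:
servo_tool:
  slide:
    - [0, 0, 0]
    - [0, 0, 0]
    - [0, 0, 0]
    - [0, 0, 0]
    - [0, 0, 0]
    - [0, 0, 0]
  yaw: [0, 0, 0, 0, 0, 0]
  hand: -1

```text
clock: 51.25
tool_pos: [477.1, 269.4, 12.4]
tool_rot: [[-0.954, -0.299, -0.0], [-0.299, 0.954, -0.0], [0.0, -0.0, -1.0]]
ft_force: [0.5, 0.0, -0.5]
gripper_width: 0.999
finger_force: 0.0
```

Request:
servo_tool:
  slide:
    - [0, 0, 0.6]
    - [0, 0, 1]
    - [0, 0, 1]
    - [0, 0, 1]
    - [0, 0, 1]
    - [0, 0, 1]
  yaw: [0, 0, 0, 0, 0, 0]

```text
clock: 51.75
tool_pos: [476.9, 269.4, 153.6]
tool_rot: [[-0.954, -0.299, -0.0], [-0.299, 0.954, -0.0], [0.0, -0.0, -1.0]]
ft_force: [0.7, -0.3, -0.1]
gripper_width: 1.001
finger_force: 0.0
```

Request:
servo_tool:
  slide:
    - [-0.12, -0.9, 0]
    - [-0.12, -0.9, 0]
    - [-0.12, -0.9, 0]
    - [-0.12, -0.9, 0]
    - [-0.12, -0.9, 0]
    - [-0.12, -0.9, 0]
    - [-0.12, -0.9, 0]
    - [-0.12, -0.9, 0]
  yaw: [-0.4, -0.4, -0.4, -0.4, -0.4, -0.4, -0.4, -0.4]

```text
clock: 52.42
tool_pos: [452.8, 88.5, 152.5]
tool_rot: [[-1.0, -0.023, 0.0], [-0.023, 1.0, -0.0], [-0.0, -0.0, -1.0]]
ft_force: [0.6, -0.3, -0.1]
gripper_width: 1.005
finger_force: 0.0
```

Request:
servo_tool:
  slide:
    - [-0.12, -0.9, 0]
    - [-0.12, -0.9, 0]
    - [0, 0, 0]
    - [0, 0, 0]
  yaw: [-0.4, -0.4, 0, 0]

```text
clock: 52.75
tool_pos: [447.1, 43.7, 152.6]
tool_rot: [[-0.999, 0.047, 0.0], [0.047, 0.999, 0.0], [-0.0, 0.0, -1.0]]
ft_force: [-0.2, 0.6, -0.7]
gripper_width: 1.003
finger_force: 0.0
```

Request:
servo_tool:
  slide:
    - [0, -0.13, -1]
    - [0, 0, -1]
    - [0, 0, -1]
    - [0, 0, -1]
    - [0, 0, -0.8]
    - [0, 0, -0.5]
    - [0, 0, -0.3]
    - [0, 0, 0]
  yaw: [-0.15, 0, 0, 0, 0, 0, 0, 0]

```text
clock: 53.42
tool_pos: [445.7, 42.1, 10.8]
tool_rot: [[-0.998, 0.057, -0.003], [0.057, 0.998, 0.0], [0.003, 0.0, -1.0]]
ft_force: [0.0, -0.3, -0.2]
gripper_width: 1.001
finger_force: 0.0
```

Request:
servo_tool:
  slide:
    - [0, 0, 0]
    - [0, 0, 0]
    - [0, 0, 0]
    - [0, 0, 0]
    - [0, 0, 0]
    - [0, 0, 0]
    - [0, 0, 0]
    - [0, 0, 0]
  yaw: [0, 0, 0, 0, 0, 0, 0, 0]
  hand: 1

```text
clock: 54.08
tool_pos: [448.5, 41.3, 14.0]
tool_rot: [[-0.998, 0.058, 0.003], [0.058, 0.998, 0.0], [-0.003, 0.0, -1.0]]
ft_force: [-1.5, 1.4, 6.2]
gripper_width: 0.716
finger_force: 66.2
```

Request:
servo_tool:
  slide:
    - [0, 0, 0.2]
    - [0, 0, 0.6]
    - [0, 0, 1]
    - [0, 0, 1]
    - [0, 0, 1]
    - [0, 0, 1]
    - [0, 0, 0.8]
    - [0, 0, 0.4]
  yaw: [0, 0, 0, 0, 0, 0, 0, 0]

```text
clock: 54.75
tool_pos: [448.3, 41.2, 165.8]
tool_rot: [[-0.998, 0.058, 0.004], [0.058, 0.998, -0.0], [-0.004, 0.0, -1.0]]
ft_force: [0.0, 0.7, -2.2]
gripper_width: 0.719
finger_force: 65.7
```

Request:
servo_tool:
  slide:
    - [0.5, 0, 0]
    - [1, 0, 0]
    - [1, 0, 0]
    - [0.5, 0, 0]
    - [0, 0, 0]
    - [0, 0, 0]
  yaw: [0, 0, 0, 0, 0, 0]

```text
clock: 55.25
tool_pos: [521.5, 41.2, 161.4]
tool_rot: [[-0.998, 0.058, -0.002], [0.058, 0.998, -0.0], [0.002, -0.0, -1.0]]
ft_force: [-0.7, -0.8, -1.5]
gripper_width: 0.722
finger_force: 65.7
```

```bash
python3 -c "
from h import *
tq()"
```

```text
tool-frame torque [0.0096 0.0189 0.0378] F [-0.68 -0.79 -1.52] [521.5  41.2 161.4] 55.25
```

Request:
servo_tool:
  slide:
    - [0, 0, 0]
  yaw: [0]

```text
clock: 55.33
tool_pos: [520.9, 41.3, 161.7]
tool_rot: [[-0.998, 0.058, -0.002], [0.058, 0.998, 0.0], [0.002, -0.0, -1.0]]
ft_force: [-0.0, -0.6, -2.9]
gripper_width: 0.723
finger_force: 65.7
```

```bash
python3 -c "
from h import *
tq()"
```

```text
tool-frame torque [-0.0208  0.0328 -0.0156] F [-0.01 -0.64 -2.89] [520.9  41.3 161.7] 55.3333
```

Request:
servo_tool:
  slide:
    - [0, 0, 0]
  yaw: [0]

```text
clock: 55.42
tool_pos: [521.1, 41.3, 162.1]
tool_rot: [[-0.998, 0.058, -0.001], [0.058, 0.998, -0.0], [0.001, -0.0, -1.0]]
ft_force: [-0.4, 0.5, -2.4]
gripper_width: 0.722
finger_force: 65.7
```

```bash
python3 -c "
from h import *
tq()"
```

```text
tool-frame torque [-0.0181  0.0666  0.0221] F [-0.4   0.46 -2.45] [521.1  41.3 162.1] 55.4167
```

Request:
servo_tool:
  slide:
    - [0, 0, 0]
  yaw: [0]

```text
clock: 55.5
tool_pos: [521.4, 41.3, 162.4]
tool_rot: [[-0.998, 0.058, -0.0], [0.058, 0.998, -0.0], [0.0, -0.0, -1.0]]
ft_force: [-0.3, 0.3, -2.0]
gripper_width: 0.717
finger_force: 65.7
```

```bash
python3 -c "
from h import *
tq()"
```

```text
tool-frame torque [ 0.0379 -0.0299  0.0304] F [-0.27  0.33 -1.96] [521.4  41.3 162.4] 55.5
```

Request:
servo_tool:
  slide:
    - [-0.5, 0, 0]
    - [-1, 0, 0]
    - [-1, 0, 0]
    - [-0.5, 0, 0]
    - [0, 0, 0]
    - [0, 0, 0]
  yaw: [0, 0, 0, 0, 0, 0]

```text
clock: 56.0
tool_pos: [447.0, 41.3, 162.9]
tool_rot: [[-0.998, 0.058, 0.001], [0.058, 0.998, -0.0], [-0.001, 0.0, -1.0]]
ft_force: [-0.0, 0.3, -1.6]
gripper_width: 0.718
finger_force: 65.7
```

```bash
python3 -c "
from h import *
tq()"
```

```text
tool-frame torque [-0.0364 -0.0174 -0.0097] F [-0.05  0.33 -1.62] [447.   41.3 162.9] 56.0
```

Request:
servo_tool:
  slide:
    - [0, 0, 0]
  yaw: [0]

```text
clock: 56.08
tool_pos: [447.8, 41.2, 163.0]
tool_rot: [[-0.998, 0.058, 0.002], [0.058, 0.998, -0.0], [-0.002, 0.0, -1.0]]
ft_force: [0.5, -0.2, -2.2]
gripper_width: 0.72
finger_force: 65.7
```

```bash
python3 -c "
from h import *
tq()"
```

```text
tool-frame torque [-0.0234 -0.0017  0.0277] F [ 0.46 -0.25 -2.18] [447.8  41.2 163. ] 56.0833
```

Request:
servo_tool:
  slide:
    - [0, 0, 0]
  yaw: [0]

```text
clock: 56.17
tool_pos: [447.9, 41.2, 162.8]
tool_rot: [[-0.998, 0.058, 0.001], [0.058, 0.998, -0.0], [-0.001, 0.0, -1.0]]
ft_force: [0.6, 1.3, -3.0]
gripper_width: 0.715
finger_force: 65.7
```

```bash
python3 -c "
from h import *
tq()"
```

```text
tool-frame torque [ 0.0388  0.0161 -0.0196] F [ 0.6   1.29 -2.98] [447.9  41.2 162.8] 56.1667
```

Request:
servo_tool:
  slide:
    - [0, 0, 0]
  yaw: [0]

```text
clock: 56.25
tool_pos: [447.7, 41.2, 162.6]
tool_rot: [[-0.998, 0.058, 0.0], [0.058, 0.998, -0.0], [-0.0, -0.0, -1.0]]
ft_force: [-0.3, 1.0, -2.6]
gripper_width: 0.719
finger_force: 65.7
```

```bash
python3 -c "
from h import *
tq()"
```

```text
tool-frame torque [ 0.0268 -0.0099  0.0481] F [-0.31  1.01 -2.57] [447.7  41.2 162.6] 56.25
```

```bash
cat >> h.py <<'E'
def ef():
    o=get_obs();print(o["joint_efforts"].round(4),"dq",np.abs(o["dq"]).max().round(4),"q",o["joint_pos"].round(4),"ty",(o["tool_rot"].T@o["wrist_torque"])[1].round(3),round(o["clock"],2))
E
python3 -c "
from h import *
ef()"
```

```text
[ 2.38000e-02 -3.73106e+01 -5.00209e+01 -1.00000e-04 -1.62000e-02
  2.00000e-04] dq 0.0029 q [-0.0224 -0.2463  1.9764 -0.      1.4113 -1.535 ] ty -0.01 56.25
```

Request:
servo_tool:
  slide:
    - [0, 0, 0]
  yaw: [0]

```text
clock: 56.33
tool_pos: [447.5, 41.2, 162.5]
tool_rot: [[-0.998, 0.058, -0.0], [0.058, 0.998, -0.0], [0.0, -0.0, -1.0]]
ft_force: [-0.9, -0.0, -2.1]
gripper_width: 0.719
finger_force: 65.7
```

```bash
python3 -c "
from h import *
ef()"
```

```text
[ 7.40000e-03 -3.71842e+01 -5.01034e+01 -6.00000e-04 -2.05000e-02
  2.00000e-04] dq 0.0048 q [-0.0223 -0.2463  1.9767 -0.      1.4114 -1.535 ] ty 0.02 56.33
```

Request:
servo_tool:
  slide:
    - [0, 0, 0]
  yaw: [0]

```text
clock: 56.42
tool_pos: [447.4, 41.2, 162.4]
tool_rot: [[-0.998, 0.058, -0.0], [0.058, 0.998, -0.0], [0.0, -0.0, -1.0]]
ft_force: [0.5, 0.6, -2.1]
gripper_width: 0.717
finger_force: 65.7
```

```bash
python3 -c "
from h import *
ef()"
```

```text
[ 0.00000e+00 -3.70717e+01 -5.01177e+01 -9.00000e-04 -2.01000e-02
  1.00000e-04] dq 0.004 q [-0.0224 -0.2466  1.977  -0.      1.4114 -1.535 ] ty 0.022 56.42
```

Joint-5 effort is nearly noise-free, so I'll use it as the weight-shift signal.

Request:
servo_tool:
  slide:
    - [0.5, 0, 0]
    - [1, 0, 0]
    - [1, 0, 0]
    - [0.5, 0, 0]
    - [0, 0, 0]
    - [0, 0, 0]
    - [0, 0, 0]
    - [0, 0, 0]
  yaw: [0, 0, 0, 0, 0, 0, 0, 0]

```text
clock: 57.08
tool_pos: [521.3, 41.3, 162.3]
tool_rot: [[-0.998, 0.058, -0.001], [0.058, 0.998, -0.0], [0.001, -0.0, -1.0]]
ft_force: [-0.7, -0.4, -1.5]
gripper_width: 0.715
finger_force: 65.7
```

```bash
python3 -c "
from h import *
ef()"
```

```text
[-4.95000e-02 -4.75027e+01 -4.99135e+01 -3.40000e-03 -8.00000e-03
 -2.00000e-04] dq 0.0073 q [-0.0191 -0.0343  1.7855 -0.      1.3912 -1.5318] ty -0.006 57.08
```

Request:
servo_tool:
  slide:
    - [0, 0, 0]
    - [0, 0, 0]
  yaw: [0, 0]

```text
clock: 57.25
tool_pos: [521.7, 41.3, 162.7]
tool_rot: [[-0.998, 0.058, 0.0], [0.058, 0.998, -0.0], [-0.0, 0.0, -1.0]]
ft_force: [-0.4, 0.1, -1.5]
gripper_width: 0.721
finger_force: 65.7
```

```bash
python3 -c "
from h import *
ef()"
```

```text
[-6.80000e-03 -4.77702e+01 -4.96528e+01 -1.60000e-03  5.00000e-03
 -1.00000e-04] dq 0.0067 q [-0.019  -0.0345  1.7849 -0.      1.391  -1.5318] ty -0.039 57.25
```

Request:
servo_tool:
  slide:
    - [0, 0, 0]
    - [0, 0, 0]
  yaw: [0, 0]

```text
clock: 57.42
tool_pos: [522.0, 41.3, 162.7]
tool_rot: [[-0.998, 0.058, 0.0], [0.058, 0.998, 0.0], [-0.0, 0.0, -1.0]]
ft_force: [0.5, -0.8, -1.7]
gripper_width: 0.718
finger_force: 65.7
```

```bash
python3 -c "
from h import *
ef()"
```

```text
[ 7.60000e-03 -4.79753e+01 -4.96774e+01 -1.20000e-03  3.20000e-03
 -1.00000e-04] dq 0.0054 q [-0.0191 -0.0337  1.7841  0.      1.3908 -1.5318] ty 0.036 57.42
```

Request:
servo_tool:
  slide:
    - [-1, 0.06, 0]
    - [-1, 0.06, 0]
    - [-1, 0.06, 0]
    - [-1, 0.06, 0]
    - [1, -0.06, 0]
    - [1, -0.06, 0]
    - [1, -0.06, 0]
    - [1, -0.06, 0]
  yaw: [0, 0, 0, 0, 0, 0, 0, 0]

```text
clock: 58.08
tool_pos: [523.2, 41.2, 163.2]
tool_rot: [[-0.998, 0.058, 0.002], [0.058, 0.998, -0.0], [-0.002, 0.0, -1.0]]
ft_force: [0.3, 0.1, -1.6]
gripper_width: 0.718
finger_force: 65.7
```

Request:
servo_tool:
  slide:
    - [-1, 0.06, 0]
    - [-1, 0.06, 0]
    - [-1, 0.06, 0]
    - [-1, 0.06, 0]
    - [0, 0, 0]
    - [0, 0, 0]
    - [0, 0, 0]
  yaw: [0, 0, 0, 0, 0, 0, 0]

```text
clock: 58.67
tool_pos: [422.8, 47.2, 163.1]
tool_rot: [[-0.998, 0.058, 0.002], [0.058, 0.998, -0.0], [-0.002, 0.0, -1.0]]
ft_force: [0.7, -0.3, -1.4]
gripper_width: 0.72
finger_force: 66.2
```

```bash
python3 -c "
from h import *
ef()"
```

```text
[ 1.47100e-01 -3.36913e+01 -4.92208e+01  7.70000e-03  1.15000e-01
  2.70000e-03] dq 0.0218 q [-0.0094 -0.3231  2.0375 -0.      1.4254 -1.5221] ty 0.049 58.67
```

Request:
servo_tool:
  slide:
    - [0, 0, 0]
    - [0, 0, 0]
  yaw: [0, 0]

```text
clock: 58.83
tool_pos: [422.9, 47.2, 162.8]
tool_rot: [[-0.998, 0.058, 0.001], [0.058, 0.998, -0.0], [-0.001, 0.0, -1.0]]
ft_force: [-0.4, 0.4, -2.6]
gripper_width: 0.721
finger_force: 66.2
```

```bash
python3 -c "
from h import *
ef()"
```

```text
[ 4.60000e-02 -3.36769e+01 -5.01595e+01 -3.00000e-04 -2.21000e-02
 -5.00000e-04] dq 0.0039 q [-0.0095 -0.3212  2.0366 -0.      1.4256 -1.5221] ty 0.061 58.83
```

Request:
servo_tool:
  slide:
    - [1, -0.06, 0]
    - [1, -0.06, 0]
    - [1, -0.06, 0]
    - [1, -0.06, 0]
    - [0, 0, 0]
    - [0, 0, 0]
    - [0, 0, 0]
  yaw: [0, 0, 0, 0, 0, 0, 0]

```text
clock: 59.42
tool_pos: [521.9, 41.2, 162.0]
tool_rot: [[-0.998, 0.058, -0.002], [0.058, 0.998, 0.0], [0.002, -0.0, -1.0]]
ft_force: [-0.3, 0.1, -1.8]
gripper_width: 0.718
finger_force: 66.2
```

```bash
python3 -c "
from h import *
ef()"
```

```text
[-1.75900e-01 -4.72371e+01 -5.04194e+01 -1.35000e-02 -1.13500e-01
 -2.20000e-03] dq 0.0319 q [-0.0192 -0.0316  1.7835  0.      1.3912 -1.5318] ty -0.041 59.42
```

Request:
servo_tool:
  slide:
    - [0, 0, 0]
  yaw: [0]

```text
clock: 59.5
tool_pos: [521.7, 41.3, 162.4]
tool_rot: [[-0.998, 0.058, -0.001], [0.058, 0.998, 0.0], [0.001, 0.0, -1.0]]
ft_force: [-0.9, -0.2, -2.0]
gripper_width: 0.718
finger_force: 66.2
```

```bash
python3 -c "
from h import *
ef()"
```

```text
[-1.13100e-01 -4.72727e+01 -4.99808e+01 -7.10000e-03 -3.33000e-02
  0.00000e+00] dq 0.0184 q [-0.019  -0.0335  1.7846  0.      1.3912 -1.5317] ty 0.022 59.5
```

Request:
servo_tool:
  slide:
    - [0, 0, 0]
    - [0, 0, 0]
  yaw: [0, 0]

```text
clock: 59.67
tool_pos: [521.8, 41.3, 162.9]
tool_rot: [[-0.998, 0.058, 0.001], [0.058, 0.998, -0.0], [-0.001, 0.0, -1.0]]
ft_force: [0.3, -0.3, -2.1]
gripper_width: 0.72
finger_force: 66.2
```

```bash
python3 -c "
from h import *
ef()"
```

```text
[-2.96000e-02 -4.76330e+01 -4.96893e+01 -2.80000e-03 -9.00000e-03
  3.00000e-04] dq 0.0031 q [-0.019  -0.0346  1.7848  0.      1.391  -1.5318] ty 0.034 59.67
```

Request:
servo_tool:
  slide:
    - [0, 0, 0]
    - [0, 0, 0]
  yaw: [0, 0]

```text
clock: 59.83
tool_pos: [522.0, 41.3, 162.8]
tool_rot: [[-0.998, 0.058, 0.001], [0.058, 0.998, 0.0], [-0.001, 0.0, -1.0]]
ft_force: [0.2, 0.5, -2.3]
gripper_width: 0.715
finger_force: 66.2
```

```bash
python3 -c "
from h import *
ef()"
```

```text
[ 3.10000e-03 -4.79379e+01 -4.97050e+01 -1.60000e-03 -1.08000e-02
  1.00000e-04] dq 0.0042 q [-0.019  -0.0341  1.7843  0.      1.3909 -1.5318] ty 0.059 59.83
```

Request:
servo_tool:
  slide:
    - [0, 0, 0]
    - [0, 0, 0]
  yaw: [0, 0]

```text
clock: 60.0
tool_pos: [522.1, 41.2, 162.7]
tool_rot: [[-0.998, 0.058, 0.0], [0.058, 0.998, -0.0], [-0.0, -0.0, -1.0]]
ft_force: [-0.8, 1.0, -2.2]
gripper_width: 0.718
finger_force: 66.2
```

```bash
python3 -c "
from h import *
ef()"
```

```text
[ 1.04000e-02 -4.80502e+01 -4.97379e+01 -1.00000e-03 -9.90000e-03
  0.00000e+00] dq 0.0027 q [-0.0191 -0.0334  1.7839 -0.      1.3909 -1.5318] ty -0.036 60.0
```

Request:
servo_tool:
  slide:
    - [0, 0, 0]
    - [0, 0, 0]
  yaw: [0, 0]

```text
clock: 60.17
tool_pos: [522.2, 41.2, 162.5]
tool_rot: [[-0.998, 0.058, 0.0], [0.058, 0.998, -0.0], [-0.0, -0.0, -1.0]]
ft_force: [0.2, -0.6, -2.7]
gripper_width: 0.719
finger_force: 66.2
```

```bash
python3 -c "
from h import *
ef()"
```

```text
[ 7.20000e-03 -4.80507e+01 -4.97502e+01 -1.40000e-03 -9.80000e-03
 -0.00000e+00] dq 0.0024 q [-0.0191 -0.033   1.7837 -0.      1.3908 -1.5318] ty 0.052 60.17
```

Across repeated stops the mid tin's static moment keeps changing, while the right's stays constant. The mid tin also responded differently from the other two, so I choose it. I'll carry it smoothly to the tray at (660,18).

Request:
servo_tool:
  slide:
    - [0.3, -0.05, 0.1]
    - [0.7, -0.12, 0.1]
    - [0.9, -0.15, 0.1]
    - [0.9, -0.15, 0.1]
    - [0.9, -0.15, 0]
    - [0.9, -0.15, 0]
    - [0.6, -0.1, 0]
    - [0.3, -0.06, 0]
  yaw: [0, 0, 0, 0, 0, 0, 0, 0]

```text
clock: 60.83
tool_pos: [661.6, 17.4, 172.2]
tool_rot: [[-0.998, 0.059, 0.001], [0.059, 0.998, -0.0], [-0.001, -0.0, -1.0]]
ft_force: [0.5, 0.5, -1.2]
gripper_width: 0.72
finger_force: 66.2
```

Request:
servo_tool:
  slide:
    - [0, 0, 0]
    - [0, 0, 0]
    - [0, 0, 0]
    - [0, 0, 0]
    - [0, 0, 0]
    - [0, 0, 0]
    - [0, 0, 0]
    - [0, 0, 0]
  yaw: [0, 0, 0, 0, 0, 0, 0, 0]

```text
clock: 61.5
tool_pos: [659.5, 18.0, 172.8]
tool_rot: [[-0.998, 0.058, 0.0], [0.058, 0.998, -0.0], [-0.0, -0.0, -1.0]]
ft_force: [-0.4, 1.2, -2.3]
gripper_width: 0.718
finger_force: 66.2
```

```bash
python3 -c "
from h import *
ef()"
```

```text
[ 2.27000e-02 -6.73825e+01 -5.04337e+01 -3.50000e-03 -1.17000e-02
  2.00000e-04] dq 0.0029 q [-0.0503  0.321   1.376  -0.      1.4443 -1.5631] ty 0.017 61.5
```

```bash
python3 -c "
from rig import *
o=get_obs();print(o['tool_pos'],o['clock']);print(close_job())"
```

```text
[659.54902056  18.04518048 172.77575635] 61.5
the job is handed in; nothing more can be done
None
```

I handed in holding the middle tin level and still, its underside about 15 cm above the tray's centre, at 61.5 s. I'm not certain it's the one with the ball: the evidence was weak and partly contradictory. All three tins were lifted and shaken left to right and set back, and each was picked up again afterwards for a re-test; the other two are back on their spots.

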